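# Stand a stool leg up against the jig's stop and close the index gate on it

## Robot

A 6-joint arm with a two-finger parallel gripper is mounted at the origin on the work surface. World frame = base frame: x ahead of the robot, y to its left, z up, the work surface at z = 0. Lengths are in m, angles in rad, forces in N, time in s.
With the tool pointing down it reaches from about 0.35 to 0.975 m from the base axis. Payload 4.9 kg.
Tool frame: the origin (TCP) lies midway between the tips of the shut fingers; the grasp point (between the pads) lies 19 mm behind it (manip.pinch_z is the x of the grasp point in the tool frame, in m); x points along the fingers, y is the direction in which the jaws open and shut, and the axes are right-handed (so a half turn about x gives the same grasp; the last joint's range is limited). The gripper opens to 85 mm and grips with 20 to 120 N. Pads are 22 mm wide; open, the fingers measure 114 mm over their backs; the gripper's body (76 mm by 85 mm) begins 54 mm behind the grasp point. The pads swing forward as they close: fully open they stand 13 mm farther back than shut.
Start: joints at [1.098, 0.053, 1.613, -0, 1.476, -0.119], TCP at [0.217, 0.586, 0.231] pointing down, gripper open.
Joint ranges: [-3.01, 3.01], [-1.01, 2.22], [0.06, 2.58], [-1.02, 4.17], [0.09, 2.62], [-3.14, 3.14]. Speed limits (rad/s): [2.57, 2.57, 3.14, 3.14, 3.14, 3.14].

## Interface

Orientations are given as a unit quaternion [w, x, y, z].
In Python, from plant import sensors, cams, workorder, manip gives the robot as it stands.
- The arm moves only by the tool drive_tool, never from a script. Its argument "series" is a list of rows, each an object of numbers: "x", "y", "z": the shift along the tool's x, y, z in units of 25 mm (1.0 is 25 mm); "ax", "ay", "az": the turn, a rotation vector about the tool's x, y, z in units of 5 degrees (1.0 is 5 degrees). A call has 1 to 5 rows; each row is the pose to reach, as a shift and turn from the pose commanded when the call began, along the tool's axes at that moment; what a row does not reach only later rows make up. A row lasts 1/12 s, in which the tool goes at most 41.7 mm and 7.16 degrees, less where a joint would pass 70% of its speed; a pose out of reach is approached as far as the arm can. A call with a gripper value outside its range is refused whole. "hand" is the opening, from 0 (shut) to 1 (fully open), set as the call begins (left out, the last holds). The fingers move at their own pace and stop on an object; the grip force is fixed at half the most. Time passes only in rows, so rows that repeat a pose let the fingers close. It gives the time, the measured TCP pose, the force and the opening at its end, in the units of the state.
- sensors.state(): the state, without advancing time (a new reading comes with each control period).
- cams.grab_frame(name): name is "side" or "top" or "wrist"; returns a dict with "img" (480x640x3 uint8, blue, green, red), "camera_matrix" (3x3 intrinsics, pixels), "cam_to_world" (4x4, takes a point from camera to world coordinates). Camera axes: x right, y down, z forward; pixel columns grow to the right and rows downward; lengths in m; the calibration is good to about 2 mm. A picture is of the moment at which its call begins. There is no depth.
- workorder.job_done(): hands the job in, once; it reports no verdict.
The state is a dict: "time": time; "joint_pos": joint angles; "joint_vel": joint speeds; "joint_efforts": joint torques, N m; "tool_pos": TCP position; "tool_rot": TCP orientation; "contact_force": force on the tool from outside, world axes, zero at the start; "ft_torque": the same for the moment, N m; "gripper_width": opening from 0.0 (shut) to 1.0 (fully open).
Only numpy, scipy, OpenCV 4.12 (cv2) and the standard library are available. Lean on these libraries where they do the work, as an engineer would, in place of code of your own. Each camera call takes 0.05 s, during which the arm holds its last target.

## Task

Slide the lying wooden stool leg along the jig's rails until its foot (the dark steel end) butts against the blue end stop, then, keeping that foot down and against the stop, lift the free end until the leg stands upright on its foot, touching the stop. Then turn the lever with the red knob to bring its gate arm round behind the standing leg, one click at a time with a pause of about half a second in each notch, and leave it in the third notch (over the red dot). Let go of everything and do not disturb the glue tub, the blue bin or the hammer.

Things in the scene. Friction and masses are not known exactly. Their poses are not given: they have to be found in the camera images.
- jig: Clamping jig fixed to the bench; place and yaw vary. Plywood plate 10 mm thick: jig x -170 to +25, y -45 to +45 mm, with a wing x -100 to +25, y +45 to +140 mm. Origin at bench level under the middle of the blue stop's front face. x points from the lying leg into the stop, z up, y from the leg's line towards the lever's hub.
- jig_stop (a point): Middle of the top edge of the blue end stop's flat front face (jig x = 0, y = 0, 70 mm above the bench); the stop is 18 mm thick, 80 mm wide in y. Two dark rails run from it along jig x to -120 mm, tops 22 mm above the bench (12 mm over the plate), inner faces at y = -22 and +22 mm; the leg lies, and in the end stands, between them.
- jig_seat (a point): Centre of the spot on the plate's top face (10 mm above the bench) where the upright leg's foot belongs: jig x = -20 mm, y = 0, so that the leg touches the stop.
- jig_hub (a point): Point on the lever's vertical turning axis: jig x = -50.5, y = +85 mm, 47 mm above the bench, mid-height of the lever's arms. Away from the knob the lever carries the gate arm: 110 mm long from the axis, 16 mm wide, 40 to 54 mm above the bench. In the third notch it lies square across the rails, about 2.5 mm behind an upright leg that touches the stop.
- leg: Loose beech stool leg, 0.35 kg: cylinder 40 mm in diameter, 220 mm long, solid dark steel foot (first 15 mm), tenon 24 x 14 mm on the far end. Origin: centre of the foot's end face; its x axis runs from foot to tenon. Starts lying between the rails, axis 30 mm up, foot 15 to 45 mm short of the stop; the last 60 mm at the tenon end overhang the plate. Gripped there at about 20 N it pivots between the fingers.
- lever_knob (a point): Centre of the lever's red upright round knob: 18 mm in diameter, bare from 54 to 96 mm above the bench; this point is 79 mm above the bench and 65 mm from the hub axis. Seen from the hub it lies 30 degrees from the jig's x axis (towards y) in notch 0 and goes 20 degrees further, counter-clockwise from above, with each click.
- lever (a joint): Angle of the index lever, rad, about the vertical hub axis; positive = counter-clockwise from above = closing. A spring detent holds it at 0 (start), 0.349, 0.698, 1.047 (third click, wanted) and 1.396; a click takes about 2 to 5 N at the knob, and let go between notches it snaps to the nearer one. A leg in place blocks the fourth notch.
- glue_tub: Bystander: white round glue tub with a blue band, 84 mm in diameter, 95 mm high, standing loose; origin at the centre of its underside.
- blue_bin: Bystander: open blue parts bin, 130 x 100 x 60 mm, loose; origin at the centre of its underside.
- mallet: Bystander: hammer lying loose on the bench, 260 mm long, 26 mm high; origin under its middle.
Things that resemble listed ones, but are neither listed nor needed, are in the scene too. What is shaped like the leg but green is not meant.

How it is judged:
By the outcome, as a careful person would: the job done as asked, in the order asked, and still so for the second after the job is handed in, with the robot touching nothing.
It also fails if it takes over 58 s, if anything falls off the work surface, if the arm or the gripper's body presses on something with over 40 N, if the wrist force passes 120 N, or if a joint passes its speed limit or range.

## Working session

There is one attempt and no reset: what is moved stays moved. The work goes in short steps, Python scripts to look and compute and a tool call to move; the robot and the scene stay as the last step left them, time stands still between calls to the robot, and variables do not carry over. Pictures are saved under pics/ and viewed, and the job is handed in when it is done.

Besides the shell and the picture viewer there is one more tool, called as name([rows], argument=value, ...), one row to a line, values as JSON. drive_tool: Moves the arm, as the interface text tells. Its arguments: {"type":"object","properties":{"series":{"type":"array","items":{"type":"object","properties":{"x":{"type":"number"},"y":{"type":"number"},"z":{"type":"number"},"ax":{"type":"number"},"ay":{"type":"number"},"az":{"type":"number"}}}},"hand":{"type":"number"}},"required":["series"]}

```bash
ls -la; mkdir -p pics
python3 - <<'E'
from plant import sensors,cams,workorder,manip
import cv2,numpy as np
print(sensors.state()); print(manip.pinch_z, [a for a in dir(manip) if a[0]!='_'])
for n in ("top","side","wrist"):
    f=cams.grab_frame(n); cv2.imwrite(f"pics/{n}0.png",f["img"]); np.savez(f"pics/{n}0.npz",**f)
    print(n,f["camera_matrix"].tolist(),np.round(f["cam_to_world"],4).tolist())
E
```

```text
total 12
drwxr-xr-x  3 agent agent 4096 Dec  7 08:09 .
drwxr-xr-x 23 root  root  4096 Dec  7 08:09 ..
drwxr-xr-x  2 agent agent 4096 Dec  7 08:09 pics
{'time': 0.0, 'joint_pos': array([ 1.09798780e+00,  5.33261091e-02,  1.61431624e+00, -1.62935932e-05,
        1.47597976e+00, -1.18982918e-01]), 'joint_vel': array([-5.93278876e-04, -1.27425961e-03, -9.58316870e-04,  1.00243224e-03,
        4.37815151e-06,  9.16889589e-04]), 'joint_efforts': array([-2.19145863e-03, -3.93681943e+01, -3.70172060e+01, -3.12323000e-04,
        6.98476390e-03,  2.59572055e-06]), 'tool_pos': array([0.21626178, 0.58572358, 0.23006879]), 'tool_rot': array([ 0.69586605,  0.1237561 ,  0.69627353, -0.12513212]), 'contact_force': array([ 0.24575729, -0.51538856,  0.39930775]), 'ft_torque': array([0.01076128, 0.00692683, 0.01430676]), 'gripper_width': 1.0009486318666592}
-0.0187 ['IKError', 'pinch_z']
top [[438.69431743334087, 0.0, 327.44136793196384], [0.0, 438.69431743334087, 233.9256218786078], [0.0, 0.0, 1.0]] [[0.0543, -0.9711, 0.2325, 0.4312], [-0.9985, -0.0528, 0.013, -0.0342], [-0.0003, -0.2329, -0.9725, 1.0075], [0.0, 0.0, 0.0, 1.0]]
side [[606.2868507502609, 0.0, 325.3637992491432], [0.0, 606.2868507502609, 241.88210798604817], [0.0, 0.0, 1.0]] [[0.9498, -0.1562, 0.2709, 0.2904], [-0.3123, -0.5186, 0.796, -1.0482], [0.0162, -0.8406, -0.5413, 0.7901], [0.0, 0.0, 0.0, 1.0]]
wrist [[393.35297464072636, 0.0, 317.30364758642986], [0.0, 393.35297464072636, 238.733391342249], [0.0, 0.0, 1.0]] [[0.3459, 0.8996, 0.2666, 0.1492], [0.9383, -0.3315, -0.099, 0.6107], [-0.0007, 0.2844, -0.9587, 0.373], [0.0, 0.0, 0.0, 1.0]]
```

View pics/top0.png

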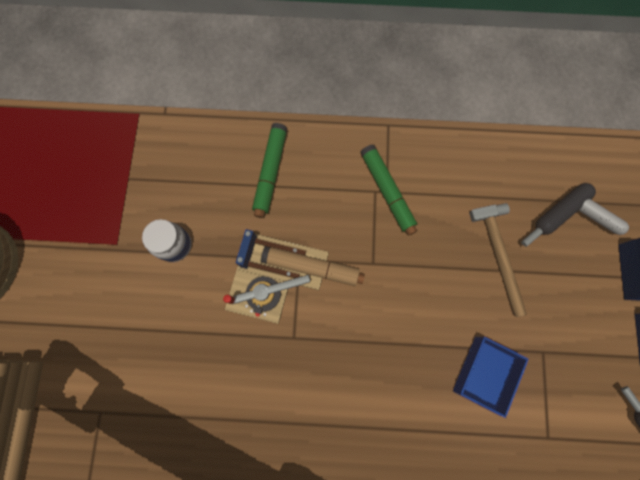

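View pics/side0.png

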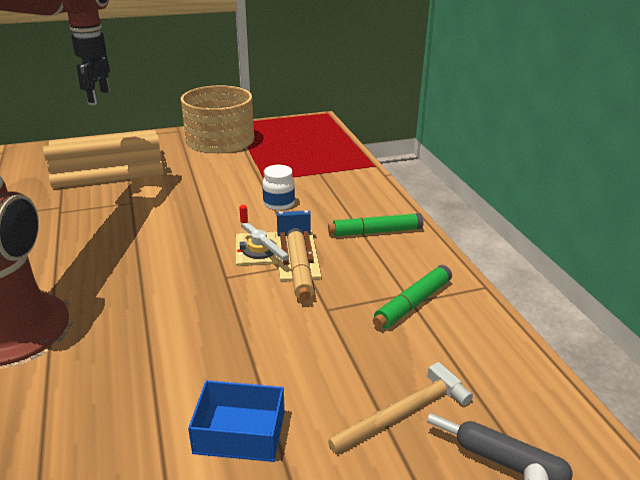

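View pics/wrist0.png

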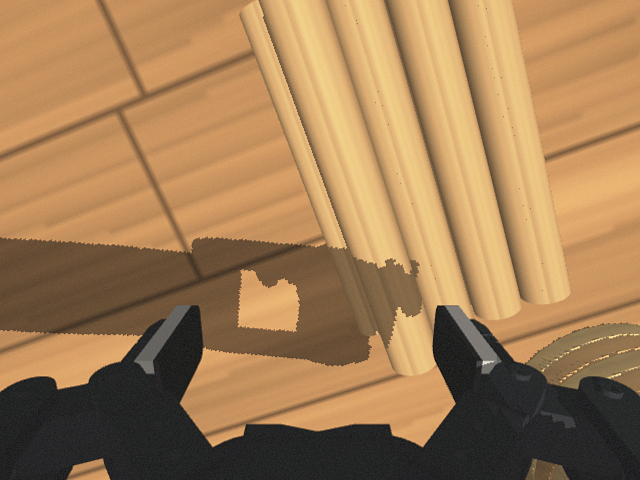

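Run:
```python
import cv2
a=cv2.imread("pics/top0.png")[215:335,205:385]; cv2.imwrite("pics/topc.png",cv2.resize(a,None,fx=4.4,fy=4.4,interpolation=cv2.INTER_CUBIC))
a=cv2.imread("pics/side0.png")[195:315,220:340]; cv2.imwrite("pics/sidec.png",cv2.resize(a,None,fx=5,fy=5,interpolation=cv2.INTER_CUBIC))
```

```text
(no output)
```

View pics/topc.png

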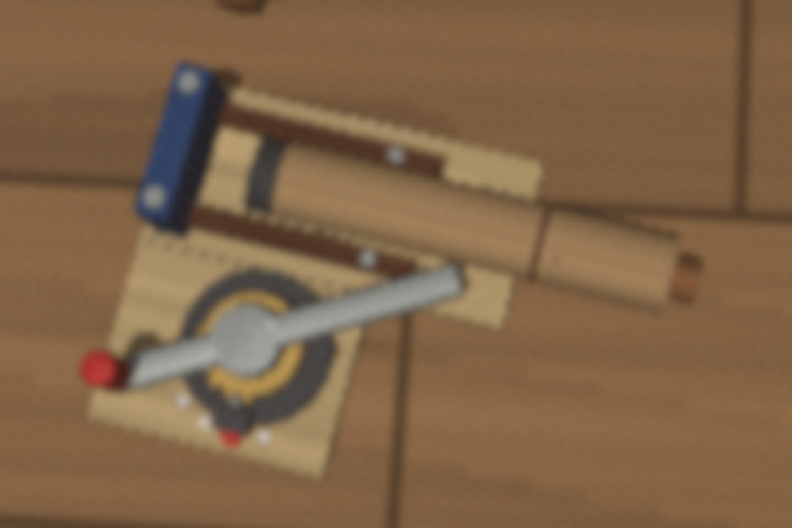

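View pics/sidec.png

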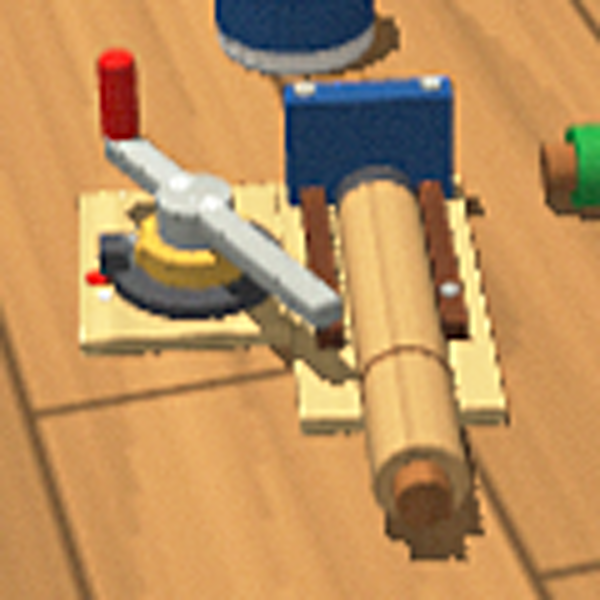

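```bash
cat > h.py <<'E'
import numpy as np,cv2
from scipy.optimize import least_squares
def proj(f,P):
    P=np.atleast_2d(P);T=np.linalg.inv(f["cam_to_world"]);q=P@T[:3,:3].T+T[:3,3];u=q@f["camera_matrix"].T
    return u[:,:2]/u[:,2:]
def jig2w(p,X):
    X=np.atleast_2d(X).astype(float);c,s=np.cos(p[2]),np.sin(p[2])
    return np.c_[p[0]+c*X[:,0]-s*X[:,1],p[1]+s*X[:,0]+c*X[:,1],X[:,2]]
def ray_z(f,uv,z):
    uv=np.atleast_2d(uv);d=np.c_[uv,np.ones(len(uv))]@np.linalg.inv(f["camera_matrix"]).T@f["cam_to_world"][:3,:3].T
    o=f["cam_to_world"][:3,3];return o+d*((z-o[2])/d[:,2])[:,None]
E
python3 - <<'E'
from h import *
t=np.load("pics/top0.npz");s=np.load("pics/side0.npz")
k=65;kn=[-50.5+k*np.cos(np.pi/6),85+k*np.sin(np.pi/6),96]
TP=[([-170,-45,10],(541,162)),([-170,45,10],(500,328)),([-100,140,10],(322,477)),([25,140,10],(90,417)),(kn,(98,370)),([0,-40,70],(213,75)),([0,40,70],(181,232))]
SP=[([-170,45,10],(303,420)),([-170,-45,10],(507,410)),([-100,140,10],(82,343)),([25,140,10],(82,195)),(kn,(115,57)),([0,40,70],(288,95)),([0,-40,70],(452,95))]
X1=np.array([a for a,_ in TP])/1e3;u1=np.array([b for _,b in TP])/4.4+[205,215]
X2=np.array([a for a,_ in SP])/1e3;u2=np.array([b for _,b in SP])/5+[220,195]
g=ray_z(t,[[246,248]],.07)[0]
def r(p): return np.r_[(proj(t,jig2w(p,X1))-u1).ravel(),(proj(s,jig2w(p,X2))-u2).ravel()]
best=min((least_squares(r,[g[0],g[1],a]) for a in np.arange(0,6.28,.7)),key=lambda q:q.cost)
print(best.x,np.degrees(best.x[2]));print(best.fun.round(1).reshape(-1,2))
p=best.x;np.save("jig.npy",p)
for n,f in(("top",t),("side",s)):
    im=f["img"].copy()
    for X in [[-.02,0,.01],[-.0505,.085,.047],[-.0505+.0563,.085+.0325,.079],[-.02,0,.01]]:
        print(n,X,proj(f,jig2w(p,X))[0].round(1))
# leg: foot end face top edge and tenon end
f=t
for uv in [(266,180),(683,278),(668,270)]:
    w=ray_z(f,np.array([uv])/4.4+[205,215],.03)[0]; c,sn=np.cos(p[2]),np.sin(p[2]);d=w-[p[0],p[1],0];print("leg",w.round(4),(c*d[0]+sn*d[1]).round(4),(-sn*d[0]+c*d[1]).round(4))
E
```

```text
[0.61563789 0.14733189 7.66798497] 439.3431762813294
[[ 1.6 -0.4]
 [ 1.5 -0.3]
 [ 1.2 -0.2]
 [ 0.2 -0.1]
 [ 1.  -0.6]
 [ 0.7 -1.8]
 [-2.2 -2.6]
 [-1.  -0.6]
 [-0.7 -1.3]
 [-1.3 -0.8]
 [-1.7 -0.5]
 [-0.8 -0.6]
 [-1.5  1. ]
 [-0.4 -0.7]]
top [-0.02, 0, 0.01] [261.9 254.8]
top [-0.0505, 0.085, 0.047] [262.3 292.1]
top [0.0058, 0.11750000000000001, 0.079] [230.1 299.2]
top [-0.02, 0, 0.01] [261.9 254.8]
side [-0.02, 0, 0.01] [294.1 240.1]
side [-0.0505, 0.085, 0.047] [258.1 235.8]
side [0.0058, 0.11750000000000001, 0.079] [242.6 212.2]
side [-0.02, 0, 0.01] [294.1 240.1]
leg [0.6062 0.1161 0.03  ] -0.0324 0.0035
leg [ 0.5672 -0.1     0.03  ] -0.252 0.0018
leg [ 0.5709 -0.0922  0.03  ] -0.2437 -0.0003
```

```bash
cat >> h.py <<'E'
from scipy.spatial.transform import Rotation as Ro
def q2R(q): return Ro.from_quat(np.r_[q[1:],q[0]])
def jR(p,tilt,s=1):
    """tool x in jig xz-plane: tilt deg from down, + = pointing toward -jx ; tool y = s*jig y"""
    a=np.radians(tilt);c,sn=np.cos(p[2]),np.sin(p[2])
    jx=np.array([c,sn,0]);jy=np.array([-sn,c,0]);x=-np.sin(a)*jx-np.cos(a)*np.array([0,0,1.]);y=s*jy
    return Ro.from_matrix(np.c_[x,y,np.cross(x,y)])
def rel(pos0,R0,pos,R):
    d=R0.inv().apply(np.asarray(pos)-pos0)/.025;r=(R0.inv()*R).as_rotvec(degrees=True)/5
    return np.round(np.r_[d,r],3)
PZ=.0187
def tcp(p,G,R): # G jig coords of grasp point
    return jig2w(p,G)[0]+PZ*R.as_matrix()[:,0]
E
python3 - <<'E'
from h import *
from plant import sensors
p=np.load("jig.npy");s=sensors.state()
R0=q2R(s["tool_rot"]);print(R0.as_matrix().round(3))
for sg in(1,-1):
  R=jR(p,0,sg); print(sg,rel(s["tool_pos"],R0,tcp(p,[-.17,0.02,.26],R),R),tcp(p,[-.17,0.02,.26],R))
E
```

```text
[[-0.001  0.346  0.938]
 [-0.001  0.938 -0.346]
 [-1.    -0.002 -0.   ]]
1 [-4.1500e-01 -1.7759e+01  2.1408e+01 -1.9923e+01 -1.8000e-02  1.2000e-02] [ 0.56454541 -0.0160375   0.2413    ]
-1 [-4.1500e-01 -1.7759e+01  2.1408e+01  1.6077e+01  1.1000e-02  1.7000e-02] [ 0.56454541 -0.0160375   0.2413    ]
```

drive_tool([
  {"x":-0.4,"y":-17.8,"z":21.4,"ax":16.1},
  {"x":-0.4,"y":-17.8,"z":21.4,"ax":16.1},
  {"x":-0.4,"y":-17.8,"z":21.4,"ax":16.1},
  {"x":-0.4,"y":-17.8,"z":21.4,"ax":16.1},
  {"x":-0.4,"y":-17.8,"z":21.4,"ax":16.1},
])

```text
schema error: expected keys x, y, z, ax, ay, az
```

```bash
cat > go.py <<'E'
import sys
from h import *
from plant import sensors
def now(): s=sensors.state();return s,s["tool_pos"],q2R(s["tool_rot"])
def to(G,tilt,sg=-1,p=None):
    p=np.load("jig.npy") if p is None else p
    s,x,R0=now();R=jR(p,tilt,sg);r=rel(x,R0,tcp(p,G,R),R)
    print("t",round(s["time"],2),"q",s["joint_pos"].round(2),"F",s["contact_force"].round(1),"w",round(s["gripper_width"],3))
    print("rel",r)
E
python3 -c "
from go import *
to([-.17,.02,.26],0)"
```

```text
t 0.15 q [ 1.1   0.05  1.61  0.    1.48 -0.12] F [ 0.  -0.4  0.2] w 0.998
rel [-4.1500e-01 -1.7759e+01  2.1408e+01  1.6077e+01  1.1000e-02  1.7000e-02]
```

drive_tool([
  {"x":-0.4,"y":-17.8,"z":21.4,"ax":16.1,"ay":0,"az":0},
  {"x":-0.4,"y":-17.8,"z":21.4,"ax":16.1,"ay":0,"az":0},
  {"x":-0.4,"y":-17.8,"z":21.4,"ax":16.1,"ay":0,"az":0},
  {"x":-0.4,"y":-17.8,"z":21.4,"ax":16.1,"ay":0,"az":0},
  {"x":-0.4,"y":-17.8,"z":21.4,"ax":16.1,"ay":0,"az":0},
])

```text
time: 0.57
tool_pos: [0.3209, 0.4041, 0.2339]
tool_rot: [0.623, 0.334, 0.623, -0.334]
contact_force: [-0.1, 0.4, 0.6]
gripper_width: 0.999
```

```bash
python3 -c "
from go import *
to([-.17,.02,.26],0)"
```

```text
t 0.57 q [ 0.76 -0.21  1.86 -0.    1.5   0.17] F [-0.1  0.4  0.6] w 0.999
rel [-2.930e-01 -1.186e+00  1.939e+01  8.854e+00  4.000e-03  4.000e-03]
```

drive_tool([
  {"x":-0.3,"y":-1.2,"z":19.4,"ax":8.9,"ay":0,"az":0},
  {"x":-0.3,"y":-1.2,"z":19.4,"ax":8.9,"ay":0,"az":0},
  {"x":-0.3,"y":-1.2,"z":19.4,"ax":8.9,"ay":0,"az":0},
  {"x":-0.3,"y":-1.2,"z":19.4,"ax":8.9,"ay":0,"az":0},
  {"x":-0.3,"y":-1.2,"z":19.4,"ax":8.9,"ay":0,"az":0},
])

```text
time: 0.98
tool_pos: [0.4263, 0.2242, 0.2374]
tool_rot: [0.49, 0.51, 0.49, -0.51]
contact_force: [0.1, 0.6, 0.5]
gripper_width: 0.999
```

```bash
python3 -c "
from go import *
to([-.17,.02,.26],0)"
```

```text
t 0.98 q [ 0.33 -0.31  1.93  0.    1.52  0.37] F [0.1 0.6 0.5] w 0.999
rel [-1.560e-01  5.899e+00  9.386e+00  1.684e+00 -2.000e-03 -2.000e-03]
```

drive_tool([
  {"x":-0.2,"y":5.9,"z":9.4,"ax":1.7,"ay":0,"az":0},
  {"x":-0.2,"y":5.9,"z":9.4,"ax":1.7,"ay":0,"az":0},
  {"x":-0.2,"y":5.9,"z":9.4,"ax":1.7,"ay":0,"az":0},
  {"x":-0.2,"y":5.9,"z":9.4,"ax":1.7,"ay":0,"az":0},
  {"x":-0.2,"y":5.9,"z":9.4,"ax":1.7,"ay":0,"az":0},
])

```text
time: 1.4
tool_pos: [0.5313, 0.0441, 0.2411]
tool_rot: [0.453, 0.543, 0.453, -0.543]
contact_force: [0.3, 0.5, 0.0]
gripper_width: 0.997
```

drive_tool([
  {"x":0,"y":1.5,"z":2.5,"ax":0,"ay":0,"az":0},
  {"x":0,"y":1.5,"z":2.5,"ax":0,"ay":0,"az":0},
  {"x":0,"y":1.5,"z":2.5,"ax":0,"ay":0,"az":0},
])

```text
time: 1.65
tool_pos: [0.5575, -0.027, 0.2407]
tool_rot: [-0.451, -0.544, -0.451, 0.545]
contact_force: [-0.8, -0.2, -0.0]
gripper_width: 1.003
```

Run:
```python
from go import *
from plant import cams
to([-.17,.02,.26],0)
f=cams.grab_frame("wrist");cv2.imwrite("pics/w1.png",f["img"]);np.savez("pics/w1.npz",**f)
```

```text
t 1.65 q [-0.18 -0.11  1.76 -0.    1.5   0.01] F [-0.8 -0.2 -0. ] w 1.003
rel [-0.024  0.194 -0.484 -0.015  0.022  0.   ]
```

View pics/w1.png

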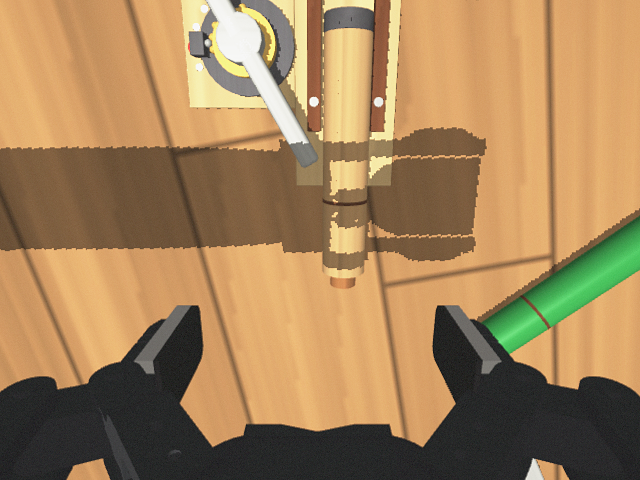

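Run:
```python
from h import *
w=np.load("pics/w1.npz");p=np.load("jig.npy")
a=w["img"][0:300,170:420];cv2.imwrite("pics/w1c.png",cv2.resize(a,None,fx=2.4,fy=2,interpolation=cv2.INTER_CUBIC))
pts=[[-170,45,10],[-170,-45,10],[-120,22,22],[-120,-22,22],[-100,140,10],[-100,45,10],[-50.5,85,54],[-50.5-95.3,85-55,54]]
for X,u in zip(pts,proj(w,jig2w(p,np.array(pts)/1e3))):print(X,u.round(1),((u-[170,0])*[2.4,2]).round())
```

```text
[-170, 45, 10] [295.2 187.6] [300. 375.]
[-170, -45, 10] [389.6 187.6] [527. 375.]
[-120, 22, 22] [319.4 133.7] [359. 267.]
[-120, -22, 22] [369.  133.7] [478. 267.]
[-100, 140, 10] [188.6 110.5] [ 45. 221.]
[-100, 45, 10] [293.9 110.4] [297. 221.]
[-50.5, 85, 54] [236.8  40.3] [160.  81.]
[-145.8, 30, 54] [310.  167.1] [336. 334.]
```

View pics/w1c.png

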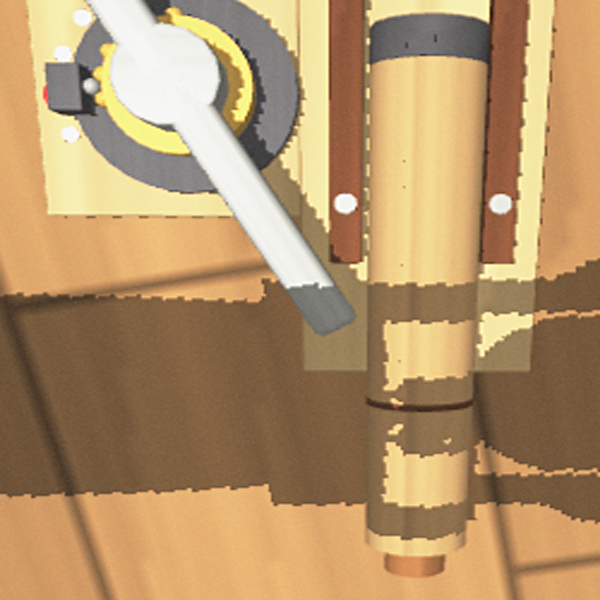

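Run:
```python
from h import *
w=np.load("pics/w1.npz");p=np.load("jig.npy")
q=p.copy();q[:2]=jig2w(p,[.0015,-.0012,0])[0][:2]
np.save("jig.npy",q);print(q, q[2]%6.2832)
def inv(X): 
    c,s=np.cos(q[2]),np.sin(q[2]);d=X[:,:2]-q[:2];return np.c_[c*d[:,0]+s*d[:,1],-s*d[:,0]+c*d[:,1]]
# foot top edge, leg end top edge (z .05), groove, tenon tip top z .042
for uv,z in [((430,14),.05),((416,541),.05),((414,557),.042),((414,577),.042),((370,263),.03),((478,263),.03),((367,530),.03),((466,530),.03)]:
    print(uv,inv(ray_z(w,np.array([uv])/[2.4,2]+[170,0],z)).round(4))
```

```text
[0.61709458 0.1485841  7.66798497] 1.3847849722790553
(430, 14) [[-0.0286  0.0011]]
(416, 541) [[-0.2405  0.0016]]
(414, 557) [[-0.2516  0.0017]]
(414, 577) [[-0.2617  0.0015]]
(370, 263) [[-0.1194  0.0191]]
(478, 263) [[-0.1194 -0.0199]]
(367, 530) [[-0.2426  0.0198]]
(466, 530) [[-0.2426 -0.0196]]
```

Run:
```python
from go import *
to([-.217-.07,0,.03+.10],-35)
```

```text
t 1.7 q [-0.18 -0.11  1.76 -0.    1.5   0.01] F [-0.7  1.   0.1] w 1.002
rel [ 5.036e+00  1.096e+00  3.797e+00 -1.000e-03  7.002e+00  1.400e-02]
```

drive_tool([
  {"x":2,"y":1.1,"z":3.8,"ax":0,"ay":7,"az":0},
  {"x":5,"y":1.1,"z":3.8,"ax":0,"ay":7,"az":0},
  {"x":5,"y":1.1,"z":3.8,"ax":0,"ay":7,"az":0},
  {"x":5,"y":1.1,"z":3.8,"ax":0,"ay":7,"az":0},
  {"x":5,"y":1.1,"z":3.8,"ax":0,"ay":7,"az":0},
])

```text
time: 2.12
tool_pos: [0.5627, -0.1204, 0.1093]
tool_rot: [0.29, 0.682, 0.57, -0.355]
contact_force: [-1.1, 0.8, -0.8]
gripper_width: 1.0
```

Run:
```python
from go import *
to([-.217-.07,0,.03+.10],-35)
to([-.217,0,.03],-35)
```

```text
t 2.12 q [-0.61  0.17  1.79  0.56  1.49 -0.55] F [-1.1  0.8 -0.8] w 1.0
rel [-0.22   0.146 -0.064 -0.041 -0.089  0.104]
t 2.12 q [-0.61  0.17  1.79  0.56  1.49 -0.55] F [-1.1  0.8 -0.8] w 1.0
rel [ 4.662  0.191 -0.025 -0.041 -0.089  0.104]
```

Run:
```python
from go import *
to([-.217-.04,0,.03+.0335],-50)
```

```text
t 2.12 q [-0.61  0.17  1.79  0.56  1.49 -0.55] F [-1.1  0.8 -0.8] w 1.0
rel [ 2.619  0.173  0.307 -0.054  2.911  0.098]
```

drive_tool([
  {"x":1.3,"y":0.17,"z":0.2,"ax":0,"ay":1.5,"az":0.1},
  {"x":2.6,"y":0.17,"z":0.3,"ax":0,"ay":2.9,"az":0.1},
  {"x":2.6,"y":0.17,"z":0.3,"ax":0,"ay":2.9,"az":0.1},
  {"x":2.6,"y":0.17,"z":0.3,"ax":0,"ay":2.9,"az":0.1},
])

```text
time: 2.45
tool_pos: [0.5734, -0.0883, 0.0549]
tool_rot: [0.219, 0.722, 0.6, -0.266]
contact_force: [-0.1, 0.5, 1.2]
gripper_width: 0.997
```

Run:
```python
from go import *
from plant import cams
to([-.217,0,.03],-50)
f=cams.grab_frame("wrist");cv2.imwrite("pics/w2.png",f["img"]);np.savez("pics/w2.npz",**f)
```

```text
t 2.45 q [-0.63  0.34  1.79  0.76  1.51 -0.69] F [-0.1  0.5  1.2] w 0.997
rel [ 2.123 -0.031  0.136 -0.028  0.071  0.021]
```

View pics/w2.png

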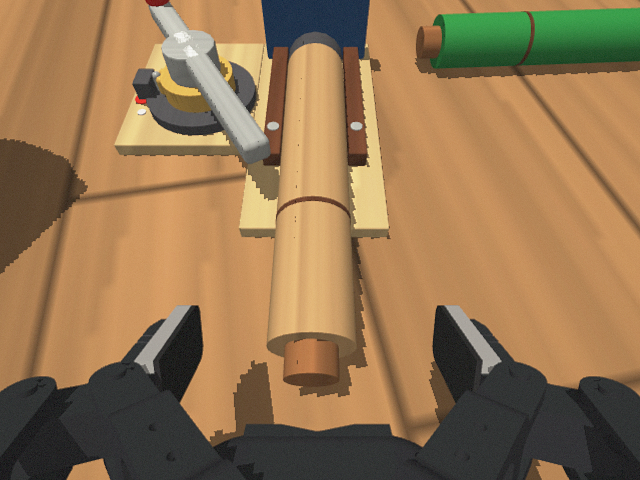

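Run:
```python
from go import *
w=np.load("pics/w2.npz");q=np.load("jig.npy")
s,x,R=now()
print(proj(w,x), proj(w,x-PZ*R.as_matrix()[:,0]))
c,sn=np.cos(q[2]),np.sin(q[2])
for uv,z in [((267,335),.03),((355,335),.03),((284,345),.03),((341,345),.03),((240,236),.01),((389,236),.01),((278,198),.03),((351,198),.03)]:
    X=ray_z(w,[uv],z)[0];d=X[:2]-q[:2];print(uv,(c*d[0]+sn*d[1]).round(4),(-sn*d[0]+c*d[1]).round(4), R.inv().apply(X-x).round(4))
```

```text
[[322.13961864 308.76209223]] [[322.5094734  333.17097712]]
(267, 335) -0.2421 0.0212 [ 0.0183 -0.0248  0.022 ]
(355, 335) -0.2422 -0.0186 [0.0184 0.0149 0.0222]
(284, 345) -0.2467 0.0133 [ 0.0148 -0.0169  0.0251]
(341, 345) -0.2467 -0.0121 [0.0149 0.0085 0.0252]
(240, 236) -0.1751 0.044 [ 0.0822 -0.0477 -0.0064]
(389, 236) -0.1752 -0.0436 [ 0.0824  0.0398 -0.006 ]
(278, 198) -0.1628 0.0206 [ 0.0786 -0.0242 -0.0295]
(351, 198) -0.1628 -0.0205 [ 0.0787  0.0168 -0.0294]
```

drive_tool([
  {"x":1.0,"y":-0.11,"z":0.1,"ax":0,"ay":0,"az":0},
  {"x":2.1,"y":-0.11,"z":0.1,"ax":0,"ay":0,"az":0},
  {"x":2.1,"y":-0.11,"z":0.1,"ax":0,"ay":0,"az":0},
  {"x":2.1,"y":-0.11,"z":0.1,"ax":0,"ay":0,"az":0},
])

```text
time: 2.83
tool_pos: [0.5823, -0.0519, 0.0262]
tool_rot: [0.226, 0.722, 0.598, -0.264]
contact_force: [-0.6, 0.2, 0.7]
gripper_width: 1.0
```

Run:
```python
from go import *
from plant import cams
to([-.217,0,.03],-50)
f=cams.grab_frame("wrist");cv2.imwrite("pics/w3.png",f["img"])
f=cams.grab_frame("side");cv2.imwrite("pics/s3.png",f["img"])
```

```text
t 2.83 q [-0.57  0.36  1.82  0.79  1.43 -0.71] F [-0.6  0.2  0.7] w 1.0
rel [ 0.239 -0.119  0.228  0.117  0.133 -0.069]
```

View pics/w3.png

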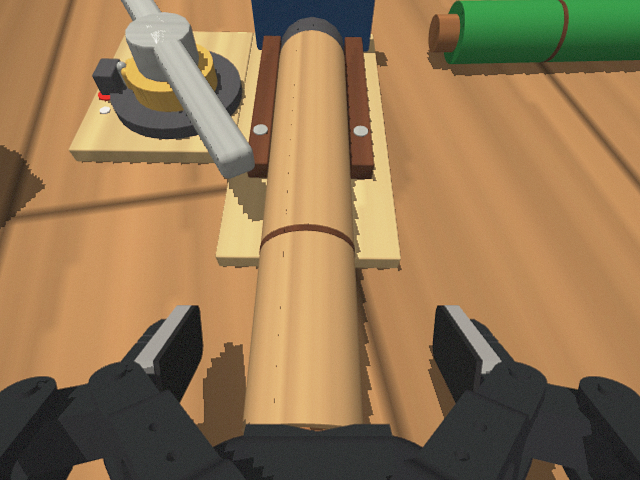

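View pics/s3.png

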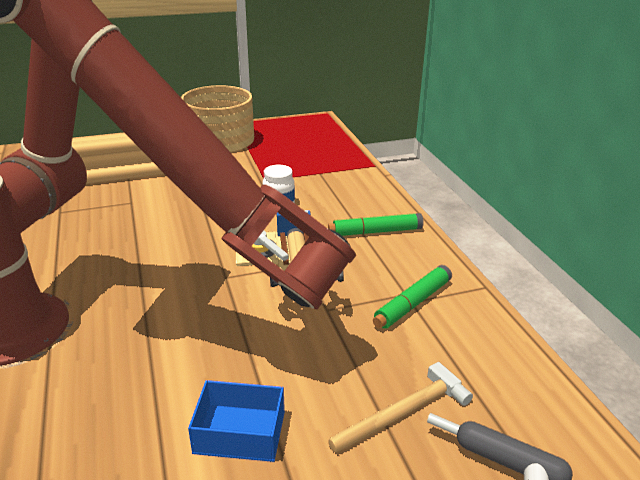

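drive_tool([
  {"x":0.2,"y":-0.18,"z":0.2,"ax":0.1,"ay":0.1,"az":0},
  {"x":0.2,"y":-0.18,"z":0.2,"ax":0.1,"ay":0.1,"az":0},
  {"x":0.2,"y":-0.18,"z":0.2,"ax":0.1,"ay":0.1,"az":0},
])

```text
time: 3.18
tool_pos: [0.5763, -0.0517, 0.0158]
tool_rot: [0.217, 0.726, 0.597, -0.264]
contact_force: [-0.1, -0.1, 0.4]
gripper_width: 1.0
```

drive_tool([
  {"x":0,"y":0,"z":0,"ax":0,"ay":0,"az":0},
  {"x":0,"y":0,"z":0,"ax":0,"ay":0,"az":0},
  {"x":0,"y":0,"z":0,"ax":0,"ay":0,"az":0},
  {"x":0,"y":0,"z":0,"ax":0,"ay":0,"az":0},
  {"x":0,"y":0,"z":0,"ax":0,"ay":0,"az":0},
], hand=0.3)

```text
time: 3.6
tool_pos: [0.5767, -0.0514, 0.0158]
tool_rot: [0.217, 0.725, 0.597, -0.264]
contact_force: [-0.5, -0.2, 1.0]
gripper_width: 0.454
```

Run:
```python
from go import *
from plant import cams
to([-.217,0,.03],-50)
f=cams.grab_frame("wrist");cv2.imwrite("pics/w4.png",f["img"])
```

```text
t 3.6 q [-0.58  0.38  1.83  0.8   1.42 -0.72] F [-0.5 -0.2  1. ] w 0.454
rel [-0.015  0.108 -0.1   -0.051 -0.001 -0.062]
```

View pics/w4.png

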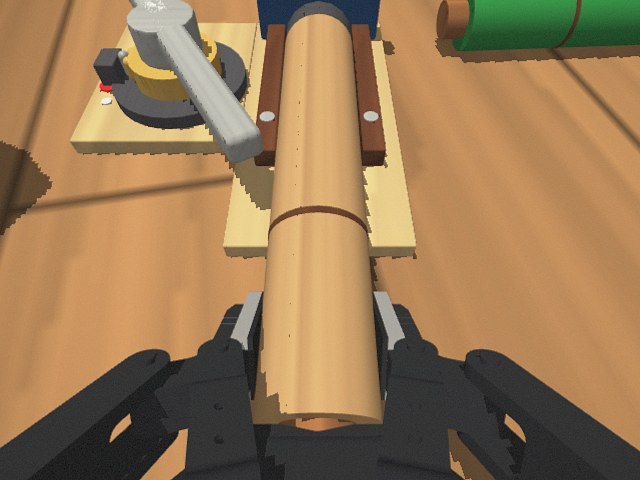

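drive_tool([
  {"x":0.2,"y":0,"z":-0.16,"ax":0,"ay":0,"az":0},
  {"x":0.4,"y":0,"z":-0.32,"ax":0,"ay":0,"az":0},
  {"x":0.6,"y":0,"z":-0.5,"ax":0,"ay":0,"az":0},
  {"x":0.6,"y":0,"z":-0.5,"ax":0,"ay":0,"az":0},
  {"x":0.6,"y":0,"z":-0.5,"ax":0,"ay":0,"az":0},
])

```text
time: 4.07
tool_pos: [0.5804, -0.0307, 0.0158]
tool_rot: [0.217, 0.725, 0.598, -0.263]
contact_force: [2.2, 2.3, 1.3]
gripper_width: 0.455
```

Run:
```python
from go import *
from plant import cams
p=np.load("jig.npy");p[:2]=jig2w(p,[0,.0025,0])[0][:2];np.save("jig.npy",p)
to([-.19,0,.03],-50)
f=cams.grab_frame("wrist");cv2.imwrite("pics/w5.png",f["img"][:260])
```

```text
t 4.07 q [-0.55  0.37  1.84  0.82  1.4  -0.7 ] F [2.2 2.3 1.3] w 0.455
rel [ 0.169  0.013 -0.255 -0.048 -0.017 -0.054]
```

View pics/w5.png

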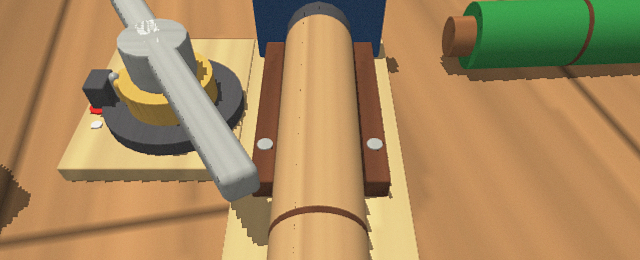

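drive_tool([
  {"x":0.08,"y":0,"z":-0.07,"ax":0,"ay":0,"az":0},
  {"x":0.15,"y":0,"z":-0.13,"ax":0,"ay":0,"az":0},
  {"x":0.15,"y":0,"z":-0.13,"ax":0,"ay":0,"az":0},
])

```text
time: 4.37
tool_pos: [0.5814, -0.0272, 0.0158]
tool_rot: [0.218, 0.725, 0.597, -0.264]
contact_force: [0.2, -2.4, 3.1]
gripper_width: 0.453
```

drive_tool([
  {"x":0.04,"y":0,"z":-0.03,"ax":0,"ay":0,"az":0},
  {"x":0.04,"y":0,"z":-0.03,"ax":0,"ay":0,"az":0},
])

```text
time: 4.53
tool_pos: [0.5816, -0.0262, 0.0158]
tool_rot: [0.218, 0.725, 0.597, -0.264]
contact_force: [-0.5, -2.4, 3.0]
gripper_width: 0.455
```

drive_tool([
  {"x":0.04,"y":0,"z":-0.03,"ax":0,"ay":0,"az":0},
  {"x":0.04,"y":0,"z":-0.03,"ax":0,"ay":0,"az":0},
])

```text
time: 4.7
tool_pos: [0.5819, -0.0249, 0.0158]
tool_rot: [0.218, 0.725, 0.597, -0.264]
contact_force: [-0.6, -4.1, 4.0]
gripper_width: 0.453
```

drive_tool([
  {"x":0.06,"y":0,"z":-0.05,"ax":0,"ay":0,"az":0},
  {"x":0.06,"y":0,"z":-0.05,"ax":0,"ay":0,"az":0},
])

```text
time: 4.87
tool_pos: [0.5823, -0.0241, 0.0157]
tool_rot: [0.218, 0.725, 0.597, -0.265]
contact_force: [-2.8, -10.0, 6.0]
gripper_width: 0.456
```

drive_tool([
  {"x":0.06,"y":0,"z":-0.05,"ax":0,"ay":0,"az":0},
  {"x":0.06,"y":0,"z":-0.05,"ax":0,"ay":0,"az":0},
])

```text
time: 5.03
tool_pos: [0.5826, -0.0241, 0.0157]
tool_rot: [0.22, 0.725, 0.597, -0.266]
contact_force: [-6.6, -18.9, 7.2]
gripper_width: 0.452
```

Run:
```python
from go import *
from plant import cams
to([-.19,0,.03],-50)
f=cams.grab_frame("wrist");cv2.imwrite("pics/w6.png",f["img"])
```

```text
t 5.03 q [-0.53  0.36  1.84  0.82  1.39 -0.69] F [ -6.6 -18.9   7.2] w 0.452
rel [-0.048 -0.022 -0.08  -0.036  0.067 -0.071]
```

View pics/w6.png

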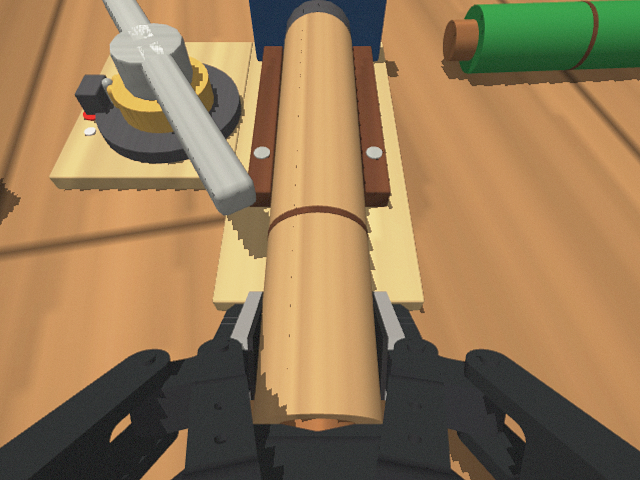

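```bash
cat > lift.py <<'E'
import numpy as np,sys
L=.189;T0=-50
def st(th,L=L):
    t=np.radians(th);G=np.array([-.02*np.sin(t)-L*np.cos(t),.01+.02*np.cos(t)+L*np.sin(t)])
    a=np.radians(T0+th);x=np.array([-np.sin(a),-np.cos(a)]);z=np.array([-np.cos(a),np.sin(a)])
    return G+.0187*x,x,z
for a in range(0,90,15):
    P,x,z=st(a)
    print(a,[ (round(float((st(b)[0]-P)@x/.025),2),round(float((st(b)[0]-P)@z/.025),2),round(-(b-a)/5,2)) for b in range(a+3,a+16,3)])
E
python3 lift.py; python3 -c "
from h import *
print(jR(np.load('jig.npy'),-50,-1).as_matrix().round(2), jR(np.load('jig.npy'),0,-1).as_matrix().round(2))"
```

```text
0 [(-0.28, -0.24, -0.6), (-0.54, -0.5, -1.2), (-0.79, -0.76, -1.8), (-1.02, -1.03, -2.4), (-1.23, -1.32, -3.0)]
15 [(-0.26, -0.23, -0.6), (-0.5, -0.47, -1.2), (-0.73, -0.73, -1.8), (-0.94, -0.99, -2.4), (-1.13, -1.27, -3.0)]
30 [(-0.24, -0.23, -0.6), (-0.46, -0.47, -1.2), (-0.67, -0.73, -1.8), (-0.85, -0.99, -2.4), (-1.02, -1.27, -3.0)]
45 [(-0.22, -0.24, -0.6), (-0.42, -0.49, -1.2), (-0.61, -0.76, -1.8), (-0.78, -1.04, -2.4), (-0.93, -1.33, -3.0)]
60 [(-0.21, -0.26, -0.6), (-0.4, -0.53, -1.2), (-0.58, -0.82, -1.8), (-0.74, -1.11, -2.4), (-0.88, -1.43, -3.0)]
75 [(-0.21, -0.28, -0.6), (-0.4, -0.57, -1.2), (-0.58, -0.88, -1.8), (-0.74, -1.2, -2.4), (-0.89, -1.53, -3.0)]
[[ 0.14  0.98 -0.12]
 [ 0.75 -0.18 -0.63]
 [-0.64  0.   -0.77]] [[ 0.    0.98 -0.18]
 [ 0.   -0.18 -0.98]
 [-1.    0.    0.  ]]
```

drive_tool([
  {"x":-0.28,"y":0,"z":-0.24,"ax":0,"ay":-0.6,"az":0},
  {"x":-0.54,"y":0,"z":-0.5,"ax":0,"ay":-1.2,"az":0},
  {"x":-0.79,"y":0,"z":-0.76,"ax":0,"ay":-1.8,"az":0},
  {"x":-1.02,"y":0,"z":-1.03,"ax":0,"ay":-2.4,"az":0},
  {"x":-1.23,"y":0,"z":-1.32,"ax":0,"ay":-3.0,"az":0},
])

```text
time: 5.5
tool_pos: [0.5819, -0.0265, 0.0606]
tool_rot: [0.296, 0.684, 0.562, -0.359]
contact_force: [-4.5, -15.3, 4.5]
gripper_width: 0.456
```

```bash
cat > chk.py <<'E'
from go import *
import lift,sys
th=float(sys.argv[1]);t=np.radians(th)
p=np.load("jig.npy")
to([-.02*np.sin(t)-.189*np.cos(t),0,.01+.02*np.cos(t)+.189*np.sin(t)],-50+th)
s,x,R=now();c,sn=np.cos(p[2]),np.sin(p[2]);F=s["contact_force"]
print("F jig",(c*F[0]+sn*F[1]).round(1),(-sn*F[0]+c*F[1]).round(1),F[2].round(1))
E
python3 chk.py 15 | grep -v ^[0-9]
```

```text
t 5.5 q [-0.45  0.19  1.86  0.6   1.31 -0.48] F [ -4.5 -15.3   4.5] w 0.456
rel [-0.043 -0.013 -0.103 -0.068  0.097 -0.065]
F jig -15.9 1.6 4.5
```

drive_tool([
  {"x":-0.26,"y":0,"z":-0.23,"ax":0,"ay":-0.6,"az":0},
  {"x":-0.5,"y":0,"z":-0.47,"ax":0,"ay":-1.2,"az":0},
  {"x":-0.73,"y":0,"z":-0.73,"ax":0,"ay":-1.8,"az":0},
  {"x":-0.94,"y":0,"z":-0.99,"ax":0,"ay":-2.4,"az":0},
  {"x":-1.13,"y":0,"z":-1.27,"ax":0,"ay":-3.0,"az":0},
])

```text
time: 5.92
tool_pos: [0.5842, -0.0167, 0.1029]
tool_rot: [0.367, 0.631, 0.518, -0.445]
contact_force: [-2.6, -12.1, 5.5]
gripper_width: 0.451
```

```bash
python3 chk.py 30 | grep -v ^[0-9]
python3 - <<'E'
from plant import cams
import cv2
f=cams.grab_frame("wrist");cv2.imwrite("pics/w7.png",f["img"])
f=cams.grab_frame("side");cv2.imwrite("pics/s7.png",cv2.resize(f["img"][120:340,180:400],None,fx=2.6,fy=2.6))
E
```

```text
t 5.92 q [-0.32  0.07  1.85  0.35  1.28 -0.24] F [ -2.6 -12.1   5.5] w 0.451
rel [-0.035 -0.031 -0.063 -0.074  0.099 -0.056]
F jig -12.3 0.4 5.5
```

View pics/w7.png

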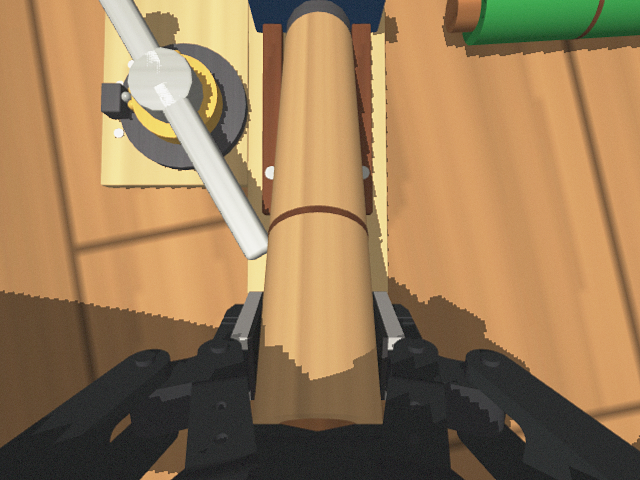

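View pics/s7.png

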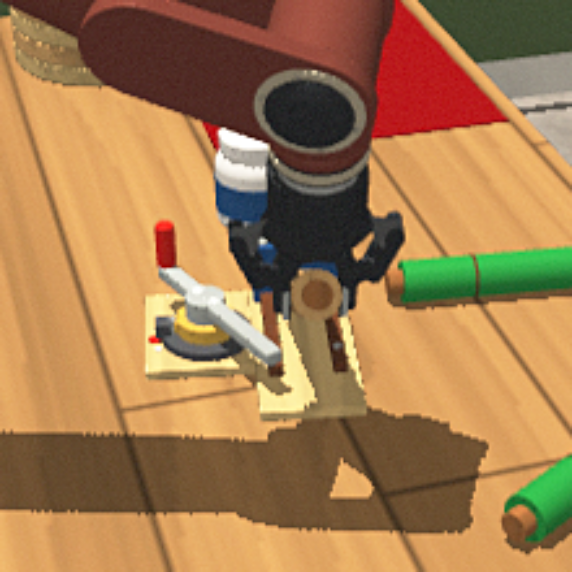

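Lifting as planned: the foot (318,12 in the wrist view) stays at the stop. I'll continue.

drive_tool([
  {"x":-0.24,"y":0,"z":-0.23,"ax":0,"ay":-0.6,"az":0},
  {"x":-0.46,"y":0,"z":-0.47,"ax":0,"ay":-1.2,"az":0},
  {"x":-0.67,"y":0,"z":-0.73,"ax":0,"ay":-1.8,"az":0},
  {"x":-0.85,"y":0,"z":-0.99,"ax":0,"ay":-2.4,"az":0},
  {"x":-1.02,"y":0,"z":-1.27,"ax":0,"ay":-3.0,"az":0},
])

```text
time: 6.43
tool_pos: [0.5887, 0.0046, 0.1386]
tool_rot: [0.432, 0.568, 0.466, -0.523]
contact_force: [-2.1, -7.4, 6.1]
gripper_width: 0.455
```

```bash
python3 chk.py 45 | grep -v ^[0-9]
```

```text
t 6.43 q [-0.16  0.03  1.8   0.08  1.31  0.02] F [-2.1 -7.4  6.1] w 0.455
rel [-0.022 -0.05  -0.024 -0.083  0.091 -0.045]
F jig -7.6 0.7 6.1
```

drive_tool([
  {"x":-0.22,"y":0,"z":-0.24,"ax":0,"ay":-0.6,"az":0},
  {"x":-0.42,"y":0,"z":-0.49,"ax":0,"ay":-1.2,"az":0},
  {"x":-0.61,"y":0,"z":-0.76,"ax":0,"ay":-1.8,"az":0},
  {"x":-0.78,"y":0,"z":-1.04,"ax":0,"ay":-2.4,"az":0},
  {"x":-0.93,"y":0,"z":-1.33,"ax":0,"ay":-3.0,"az":0},
])

```text
time: 6.85
tool_pos: [0.5949, 0.0357, 0.1657]
tool_rot: [-0.489, -0.495, -0.406, 0.593]
contact_force: [-1.5, -6.3, 8.6]
gripper_width: 0.451
```

```bash
python3 chk.py 60 | grep -v ^[0-9];python3 - <<'E'
from plant import cams
import cv2
f=cams.grab_frame("wrist");cv2.imwrite("pics/w8.png",f["img"])
f=cams.grab_frame("side");cv2.imwrite("pics/s8.png",cv2.resize(f["img"][120:340,180:400],None,fx=2.6,fy=2.6))
E
```

```text
t 6.85 q [ 0.02  0.07  1.72 -0.18  1.4   0.25] F [-1.5 -6.3  8.6] w 0.451
rel [ 0.018 -0.061 -0.001 -0.087  0.09  -0.028]
F jig -6.5 0.3 8.6
```

View pics/w8.png

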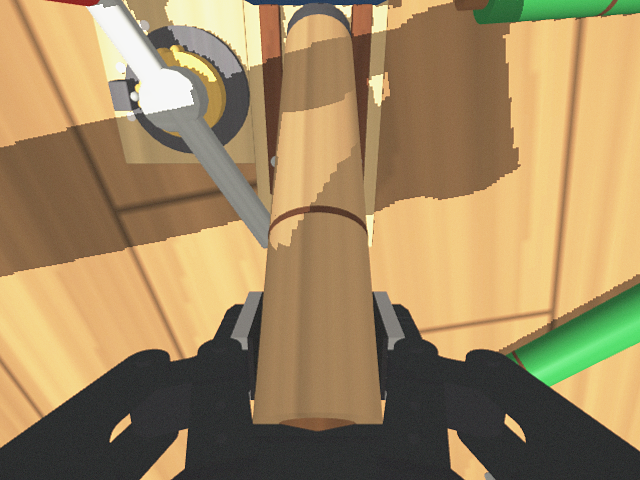

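View pics/s8.png

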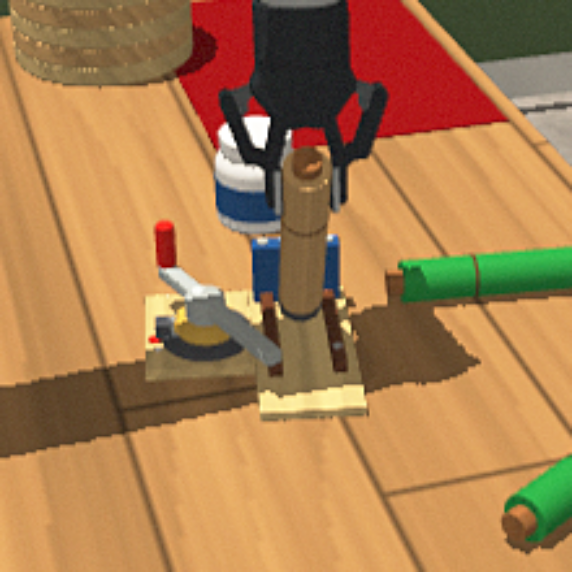

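drive_tool([
  {"x":-0.21,"y":0,"z":-0.26,"ax":0,"ay":-0.6,"az":0},
  {"x":-0.4,"y":0,"z":-0.53,"ax":0,"ay":-1.2,"az":0},
  {"x":-0.58,"y":0,"z":-0.82,"ax":0,"ay":-1.8,"az":0},
  {"x":-0.74,"y":0,"z":-1.11,"ax":0,"ay":-2.4,"az":0},
  {"x":-0.88,"y":0,"z":-1.43,"ax":0,"ay":-3.0,"az":0},
])

```text
time: 7.37
tool_pos: [0.6024, 0.0747, 0.1819]
tool_rot: [-0.538, -0.413, -0.338, 0.652]
contact_force: [-1.3, -4.7, 11.1]
gripper_width: 0.456
```

```bash
python3 chk.py 75 | grep -v ^[0-9]
```

```text
t 7.37 q [ 0.19  0.17  1.61 -0.41  1.53  0.43] F [-1.3 -4.7 11.1] w 0.456
rel [ 0.055 -0.067  0.012 -0.095  0.085 -0.006]
F jig -4.9 0.4 11.1
```

drive_tool([
  {"x":-0.21,"y":0,"z":-0.28,"ax":0,"ay":-0.6,"az":0},
  {"x":-0.4,"y":0,"z":-0.57,"ax":0,"ay":-1.2,"az":0},
  {"x":-0.58,"y":0,"z":-0.88,"ax":0,"ay":-1.8,"az":0},
  {"x":-0.74,"y":0,"z":-1.2,"ax":0,"ay":-2.4,"az":0},
  {"x":-0.89,"y":0,"z":-1.53,"ax":0,"ay":-3.0,"az":0},
])

```text
time: 7.78
tool_pos: [0.6108, 0.1184, 0.1869]
tool_rot: [-0.578, -0.325, -0.264, 0.701]
contact_force: [-2.1, -8.7, 18.0]
gripper_width: 0.458
```

drive_tool([
  {"x":0,"y":0,"z":0,"ax":0,"ay":0,"az":0},
  {"x":0,"y":0,"z":0,"ax":0,"ay":0,"az":0},
])

```text
time: 7.95
tool_pos: [0.6109, 0.1184, 0.1869]
tool_rot: [-0.578, -0.325, -0.265, 0.7]
contact_force: [-1.6, -4.1, 14.9]
gripper_width: 0.452
```

```bash
python3 chk.py 90 | grep -v ^[0-9];python3 - <<'E'
from plant import cams
import cv2
f=cams.grab_frame("wrist");cv2.imwrite("pics/w9.png",f["img"])
f=cams.grab_frame("side");cv2.imwrite("pics/s9.png",cv2.resize(f["img"][80:300,200:420],None,fx=2.6,fy=2.6))
f=cams.grab_frame("top");cv2.imwrite("pics/t9.png",cv2.resize(f["img"][180:340,200:400],None,fx=3,fy=3))
E
```

```text
t 7.95 q [ 0.33  0.33  1.49 -0.61  1.69  0.56] F [-1.6 -4.1 14.9] w 0.452
rel [ 0.1   -0.078 -0.021 -0.092  0.096  0.01 ]
F jig -4.3 0.8 14.9
```

View pics/w9.png

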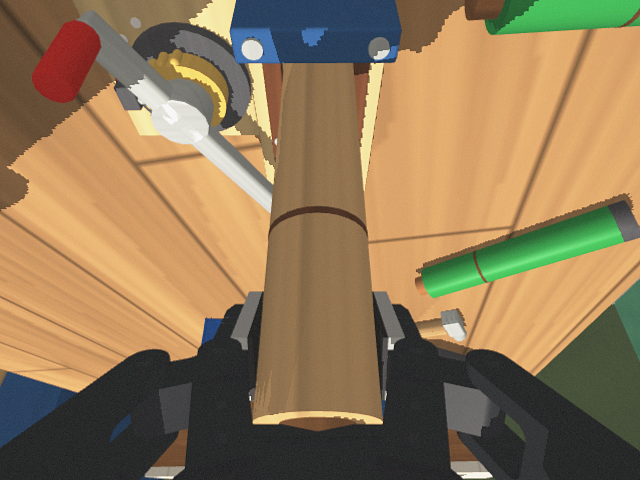

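View pics/s9.png

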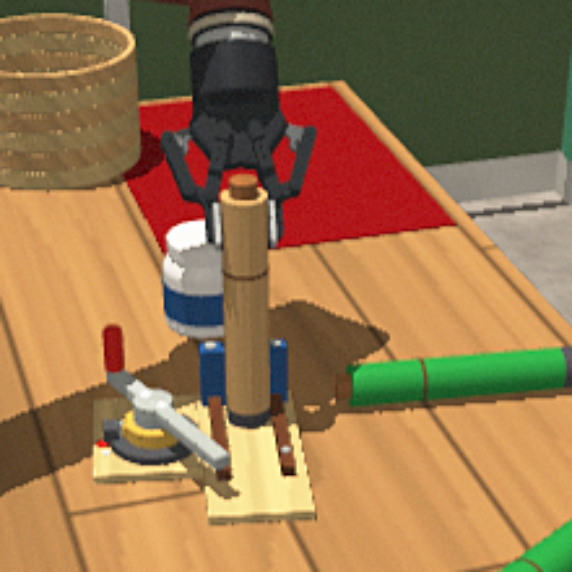

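View pics/t9.png

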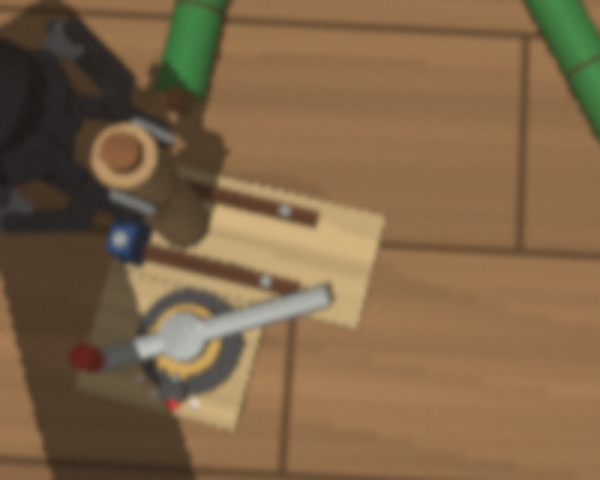

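Run:
```python
from h import *
t=np.load("pics/top0.npz");p=np.load("jig.npy");s=np.load("pics/side0.npz")
c,sn=np.cos(p[2]),np.sin(p[2])
for uv,z in [((122,157),.23),((121,152),.244),((127,228),.07)]:
    X=ray_z(t,np.array([uv])/3+[200,180],z)[0];d=X[:2]-p[:2];print(uv,(c*d[0]+sn*d[1]).round(4),(-sn*d[0]+c*d[1]).round(4))
def sc(X):return ((proj(s,jig2w(p,X))-[200,80])*2.6).round(0)
print(sc([[-.02,0,.01],[-.02,0,.23],[-.02,0,.244],[-.02,.02,.12],[-.02,-.02,.12],[0,.04,.07],[0,-.04,.07]]))
print(((proj(t,jig2w(p,[[0,.04,.07],[.018,.04,.07]]))-[200,180])*3).round(0))
```

```text
(122, 157) -0.015 0.0004
(121, 152) -0.0172 0.0002
(127, 228) 0.0074 0.0203
[[243. 416.]
 [240. 195.]
 [240. 180.]
 [219. 311.]
 [264. 309.]
 [196. 350.]
 [284. 346.]]
[[129. 257.]
 [105. 251.]]
```

drive_tool([
  {"x":-0.06,"y":0,"z":0.05,"ax":0,"ay":0,"az":0},
  {"x":-0.06,"y":0,"z":0.05,"ax":0,"ay":0,"az":0},
])

```text
time: 8.27
tool_pos: [0.6105, 0.118, 0.1869]
tool_rot: [-0.577, -0.325, -0.266, 0.7]
contact_force: [1.1, -4.8, 9.7]
gripper_width: 0.455
```

```bash
python3 chk.py 90 | grep -v ^[0-9]; python3 -c "
from plant import sensors
s=sensors.state();print(s['ft_torque'])"
```

```text
t 8.27 q [ 0.33  0.33  1.49 -0.6   1.69  0.56] F [ 1.1 -4.8  9.7] w 0.455
rel [ 0.085 -0.069 -0.035 -0.089  0.062  0.018]
F jig -4.6 -2.0 9.7
[-1.58517873 -0.05722375  0.11758411]
```

drive_tool([
  {"x":-0.03,"y":0,"z":0.03,"ax":0,"ay":0,"az":0},
  {"x":-0.03,"y":0,"z":0.03,"ax":0,"ay":0,"az":0},
])

```text
time: 8.43
tool_pos: [0.6105, 0.118, 0.1869]
tool_rot: [-0.577, -0.326, -0.266, 0.7]
contact_force: [1.4, -4.0, 5.8]
gripper_width: 0.456
```

drive_tool([
  {"x":0,"y":0,"z":0,"ax":0,"ay":0,"az":0},
  {"x":0,"y":0,"z":0,"ax":0,"ay":0,"az":0},
  {"x":0,"y":0,"z":0,"ax":0,"ay":0,"az":0},
  {"x":0,"y":0,"z":0,"ax":0,"ay":0,"az":0},
], hand=0.85)

```text
time: 8.77
tool_pos: [0.6091, 0.1195, 0.184]
tool_rot: [-0.576, -0.325, -0.27, 0.7]
contact_force: [-0.2, 0.4, -0.3]
gripper_width: 0.851
```

```bash
python3 chk.py 90 | grep -v ^[0-9];python3 - <<'E'
from plant import cams
import cv2
f=cams.grab_frame("wrist");cv2.imwrite("pics/w10.png",f["img"])
f=cams.grab_frame("side");cv2.imwrite("pics/s10.png",cv2.resize(f["img"][80:300,200:420],None,fx=2.6,fy=2.6))
E
```

```text
t 8.77 q [ 0.33  0.33  1.49 -0.6   1.69  0.56] F [-0.2  0.4 -0.3] w 0.851
rel [ 0.028  0.     0.077 -0.039  0.003  0.068]
F jig 0.4 0.3 -0.3
```

View pics/w10.png

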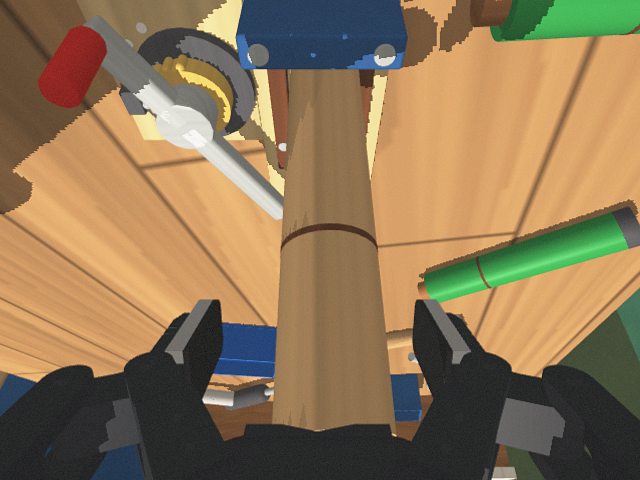

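View pics/s10.png

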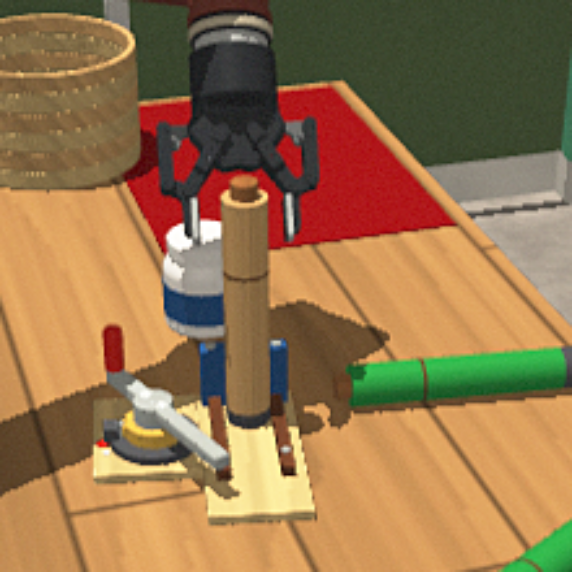

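drive_tool([
  {"x":-0.5,"y":0.1,"z":0,"ax":0,"ay":0,"az":0},
  {"x":-1.5,"y":0.1,"z":0,"ax":0,"ay":0,"az":0},
  {"x":-2.5,"y":0.1,"z":0,"ax":0,"ay":0,"az":0},
  {"x":-3.8,"y":0.1,"z":0,"ax":0,"ay":0,"az":0},
  {"x":-4.5,"y":0.1,"z":0,"ax":0,"ay":0,"az":0},
])

```text
time: 9.28
tool_pos: [0.6272, 0.192, 0.2753]
tool_rot: [-0.577, -0.328, -0.268, 0.698]
contact_force: [1.0, -0.2, 0.9]
gripper_width: 0.847
```

Run:
```python
from go import *
from plant import cams
to([.02,0.115,.24],0)
f=cams.grab_frame("side");cv2.imwrite("pics/s11.png",cv2.resize(f["img"][80:300,200:420],None,fx=2.6,fy=2.6))
f=cams.grab_frame("wrist");cv2.imwrite("pics/w11.png",f["img"])
```

```text
t 9.28 q [ 0.41  0.37  1.29 -0.59  1.87  0.54] F [ 1.  -0.2  0.9] w 0.847
rel [ 2.292 -4.777 -0.599 -0.077  7.969 -0.014]
```

View pics/w11.png

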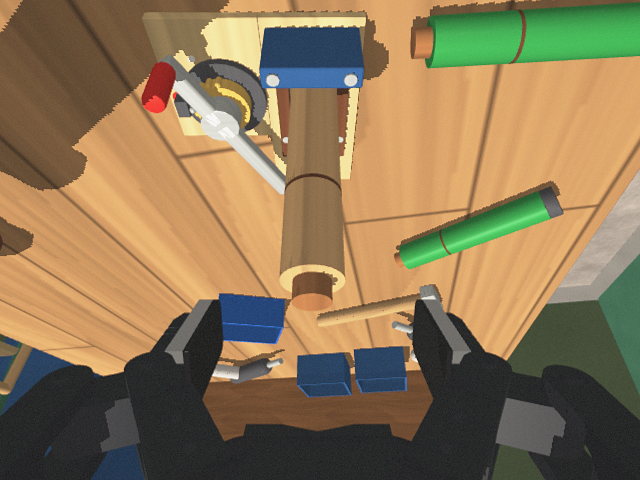

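View pics/s11.png

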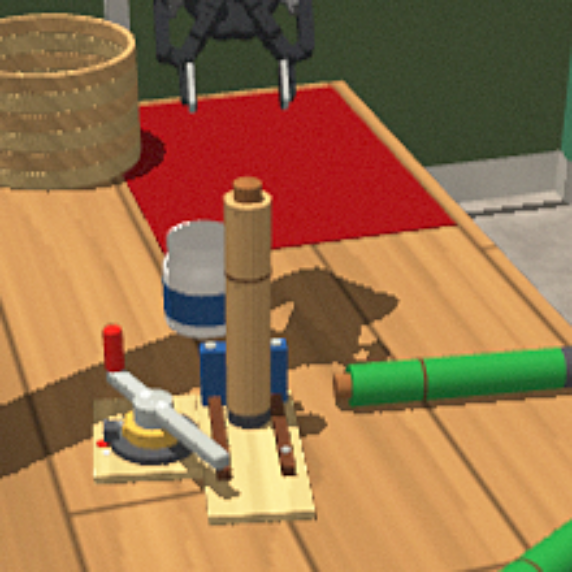

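Run:
```python
from go import *
to([-.04,0.115,.27],0)
```

```text
t 9.38 q [ 0.41  0.37  1.29 -0.59  1.87  0.54] F [ 0.2  0.2 -0.1] w 0.848
rel [ 2.916 -4.79   2.017 -0.075  7.951 -0.049]
```

drive_tool([
  {"x":0,"y":-1.6,"z":0,"ax":0,"ay":0.5,"az":0},
  {"x":0,"y":-3.2,"z":0,"ax":0,"ay":1.5,"az":0},
  {"x":0,"y":-4.8,"z":0,"ax":0,"ay":2.5,"az":0},
  {"x":1,"y":-4.8,"z":0.7,"ax":0,"ay":3.8,"az":0},
  {"x":2,"y":-4.8,"z":1.4,"ax":0,"ay":5.2,"az":0},
])

```text
time: 9.8
tool_pos: [0.4955, 0.1568, 0.255]
tool_rot: [-0.502, -0.476, -0.394, 0.605]
contact_force: [1.7, -1.7, 0.7]
gripper_width: 0.847
```

Run:
```python
from go import *
to([-.04,0.115,.27],0)
```

```text
t 9.8 q [ 0.28 -0.13  1.76 -0.21  1.61  0.47] F [ 1.7 -1.7  0.7] w 0.847
rel [ 0.388  0.141  0.958 -0.007  2.738 -0.012]
```

drive_tool([
  {"x":0.2,"y":0.1,"z":0.5,"ax":0,"ay":1.4,"az":0},
  {"x":0.4,"y":0.1,"z":1.0,"ax":0,"ay":2.7,"az":0},
  {"x":0.4,"y":0.1,"z":1.0,"ax":0,"ay":2.7,"az":0},
  {"x":0.4,"y":0.1,"z":1.0,"ax":0,"ay":2.7,"az":0},
])

```text
time: 10.13
tool_pos: [0.4937, 0.126, 0.2512]
tool_rot: [-0.45, -0.544, -0.446, 0.55]
contact_force: [1.2, 1.1, -0.3]
gripper_width: 0.85
```

Run:
```python
from go import *
from plant import cams
to([-.04,0.115,.27],0)
f=cams.grab_frame("wrist");cv2.imwrite("pics/w12.png",f["img"]);np.savez("pics/w12.npz",**f)
s,x,R=now();print(x,proj(f,x),s["tool_rot"])
p=np.load("jig.npy")
print(proj(f,jig2w(p,[[.0058,.1175,.096],[.0058,.1175,.054],[-.0505,.085,.054]])))
```

```text
t 10.13 q [ 0.11 -0.24  1.85 -0.01  1.53  0.31] F [ 1.2  1.1 -0.3] w 0.85
rel [-0.006 -0.02  -0.201 -0.131  0.11   0.013]
[0.49398428 0.12725897 0.25124069] [[315.1914982  307.39716093]] [-0.45077988 -0.54336677 -0.44710206  0.54922655]
[[311.55875567 150.38914103]
 [312.28425646 146.51457206]
 [350.01045875 211.43430204]]
```

View pics/w12.png

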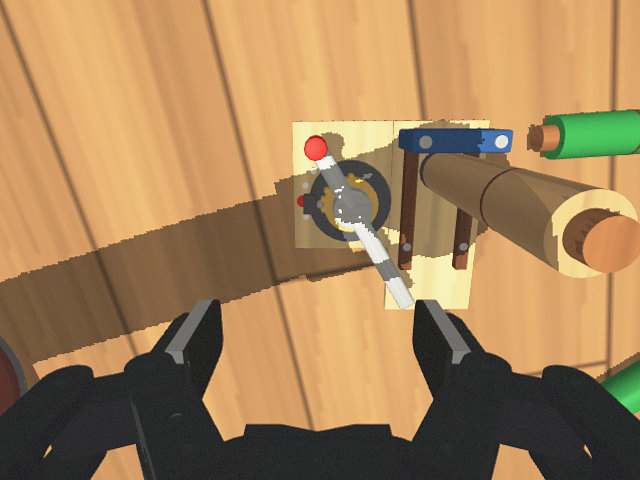

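Run:
```python
from go import *
p=np.load("jig.npy");p[:2]=jig2w(p,[.0018,-.0019,0])[0][:2];np.save("jig.npy",p)
to([.0058,.1175,.15],0)
```

```text
t 10.18 q [ 0.11 -0.23  1.85 -0.01  1.53  0.31] F [ 0.2  0.2 -0. ] w 0.85
rel [ 4.778 -0.055 -2.099 -0.103  0.111  0.015]
```

drive_tool([
  {"x":0.8,"y":-0.05,"z":-1,"ax":-0.1,"ay":0.1,"az":0},
  {"x":2,"y":-0.05,"z":-2.1,"ax":-0.1,"ay":0.1,"az":0},
  {"x":3.5,"y":-0.05,"z":-2.1,"ax":-0.1,"ay":0.1,"az":0},
  {"x":4.8,"y":-0.05,"z":-2.1,"ax":-0.1,"ay":0.1,"az":0},
  {"x":4.8,"y":-0.05,"z":-2.1,"ax":-0.1,"ay":0.1,"az":0},
], hand=0.6)

```text
time: 10.6
tool_pos: [0.4973, 0.1797, 0.1227]
tool_rot: [-0.45, -0.538, -0.455, 0.548]
contact_force: [-2.3, -0.4, -0.4]
gripper_width: 0.599
```

Run:
```python
from go import *
from plant import cams
to([.0058,.1175,.079],0)
f=cams.grab_frame("wrist");cv2.imwrite("pics/w13.png",f["img"]);np.savez("pics/w13.npz",**f)
s,x,R=now()
print(x,proj(f,x)); p=np.load("jig.npy")
print(proj(f,jig2w(p,[[.0058,.1175,.096],[.0058,.1175,.054],[-.0505,.085,.054]])))
f=cams.grab_frame("side");cv2.imwrite("pics/s13.png",cv2.resize(f["img"][80:300,160:380],None,fx=2.6,fy=2.6))
```

```text
t 10.6 q [ 0.21 -0.07  1.93 -0.    1.31  0.39] F [-2.3 -0.4 -0.4] w 0.599
rel [2.492 0.25  0.018 0.062 0.076 0.17 ]
[0.49946743 0.17978452 0.12656756] [[320.41373393 313.89091464]]
[[327.86450882 285.48305973]
 [327.03056139 255.6378084 ]
 [379.28072944 343.67682735]]
```

View pics/w13.png

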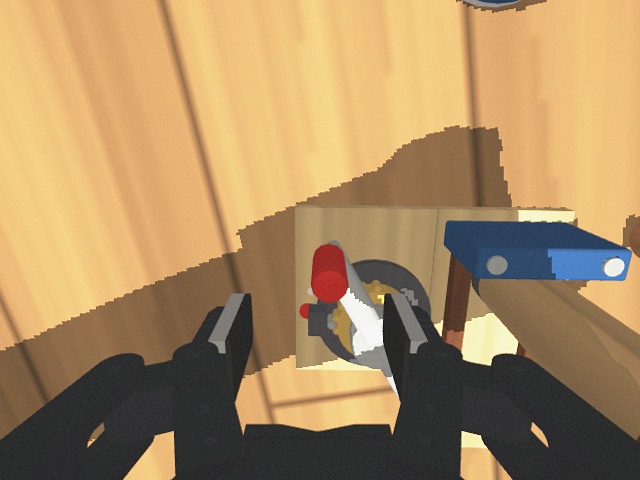

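View pics/s13.png

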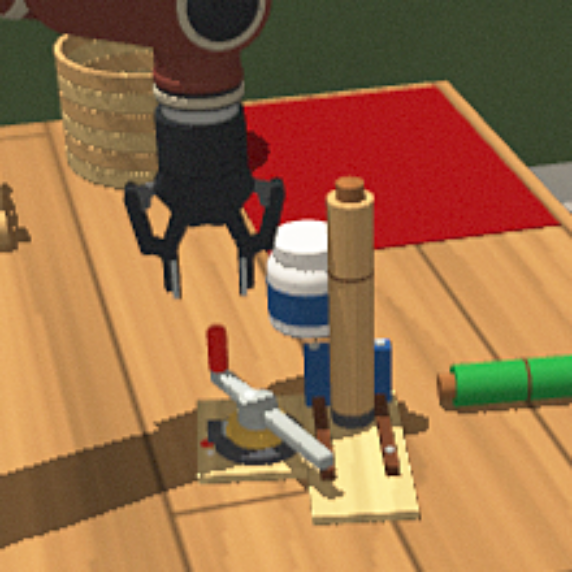

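drive_tool([
  {"x":0.3,"y":0.22,"z":0.02,"ax":0,"ay":0,"az":0},
  {"x":1.0,"y":0.22,"z":0.02,"ax":0,"ay":0,"az":0},
  {"x":1.8,"y":0.22,"z":0.02,"ax":0,"ay":0,"az":0},
  {"x":2.4,"y":0.22,"z":0.02,"ax":0,"ay":0,"az":0},
  {"x":2.4,"y":0.22,"z":0.02,"ax":0,"ay":0,"az":0},
])

```text
time: 11.12
tool_pos: [0.5082, 0.1772, 0.0706]
tool_rot: [-0.452, -0.543, -0.452, 0.544]
contact_force: [-0.5, -0.2, 0.1]
gripper_width: 0.599
```

Run:
```python
from go import *
from plant import cams
to([.0058,.1175,.079],0)
f=cams.grab_frame("wrist");cv2.imwrite("pics/w14.png",f["img"]);to([.0058,.1175,.079],0)
```

```text
t 11.12 q [ 0.2   0.01  1.94 -0.    1.19  0.38] F [-0.5 -0.2  0.1] w 0.599
rel [ 0.413 -0.231  0.013  0.02   0.009  0.019]
t 11.17 q [ 0.2   0.    1.94 -0.    1.2   0.38] F [-0.1 -0.6  0.9] w 0.603
rel [ 0.474 -0.261  0.029  0.02  -0.    -0.001]
```

View pics/w14.png

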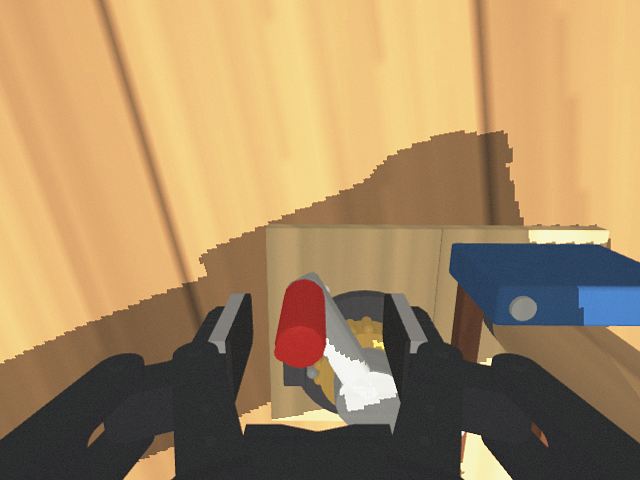

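drive_tool([
  {"x":0.1,"y":-0.25,"z":0.03,"ax":0,"ay":0,"az":0},
  {"x":0.4,"y":-0.25,"z":0.03,"ax":0,"ay":0,"az":0},
  {"x":0.4,"y":-0.25,"z":0.03,"ax":0,"ay":0,"az":0},
  {"x":0.4,"y":-0.25,"z":0.03,"ax":0,"ay":0,"az":0},
])

```text
time: 11.5
tool_pos: [0.5022, 0.1779, 0.062]
tool_rot: [0.452, 0.544, 0.452, -0.544]
contact_force: [-0.3, 0.2, -0.6]
gripper_width: 0.599
```

Run:
```python
from go import *
from plant import cams
to([.0058,.1175,.079],0)
f=cams.grab_frame("wrist");cv2.imwrite("pics/w15.png",f["img"]);to([.0058,.1175,.079],0)
```

```text
t 11.5 q [0.2  0.   1.96 0.   1.18 0.38] F [-0.3  0.2 -0.6] w 0.599
rel [ 0.067  0.01  -0.003  0.023 -0.003 -0.004]
t 11.55 q [0.2  0.   1.96 0.   1.18 0.38] F [-0.1 -0.4 -0.2] w 0.599
rel [ 0.072  0.003 -0.001  0.022 -0.004 -0.007]
```

View pics/w15.png

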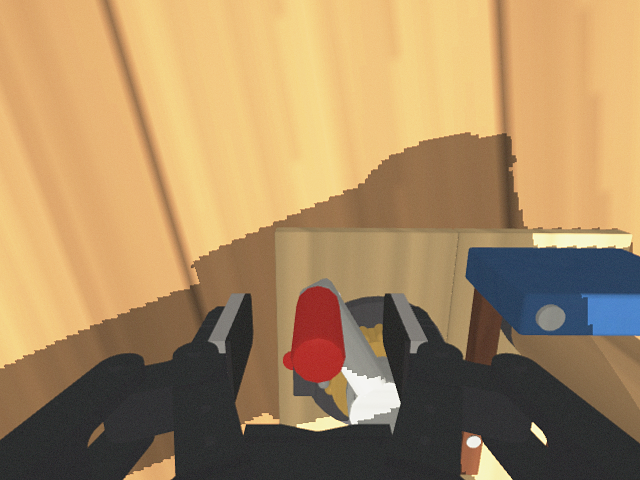

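drive_tool([
  {"x":0,"y":0,"z":0,"ax":0,"ay":0,"az":0},
  {"x":0,"y":0,"z":0,"ax":0,"ay":0,"az":0},
  {"x":0,"y":0,"z":0,"ax":0,"ay":0,"az":0},
  {"x":0,"y":0,"z":0,"ax":0,"ay":0,"az":0},
  {"x":0,"y":0,"z":0,"ax":0,"ay":0,"az":0},
], hand=0.1)

```text
time: 11.97
tool_pos: [0.5024, 0.1779, 0.062]
tool_rot: [0.452, 0.544, 0.452, -0.544]
contact_force: [-0.1, -0.3, 2.1]
gripper_width: 0.194
```

```bash
cat > lev.py <<'E'
import numpy as np
# tool frame at lever angle a (tool y=-jy at a=0, z=-jx) rotating with lever
def rows(a0,n=5,d=20):
    th=lambda a:np.radians(30+a)
    K=lambda a:65*np.array([np.cos(th(a)),np.sin(th(a))])
    r=np.radians(a0);c,s=np.cos(r),np.sin(r)
    y=-np.array([-s,c]);z=-np.array([c,s])
    return [(round(float((K(a0+d*i/n)-K(a0))@y/25),2),round(float((K(a0+d*i/n)-K(a0))@z/25),2),round(-d*i/n/5,2)) for i in range(1,n+1)]
if __name__=="__main__":
    for a in(0,20,40):print(a,rows(a))
E
python3 lev.py; python3 -c "
from go import *
to([.0058,.1175,.079],0)
from plant import cams
f=cams.grab_frame('wrist');cv2.imwrite('pics/w16.png',f['img'])
"
```

```text
0 [(-0.15, 0.1, -0.8), (-0.3, 0.2, -1.6), (-0.44, 0.32, -2.4), (-0.57, 0.45, -3.2), (-0.69, 0.58, -4.0)]
20 [(-0.15, 0.1, -0.8), (-0.3, 0.2, -1.6), (-0.44, 0.32, -2.4), (-0.57, 0.45, -3.2), (-0.69, 0.58, -4.0)]
40 [(-0.15, 0.1, -0.8), (-0.3, 0.2, -1.6), (-0.44, 0.32, -2.4), (-0.57, 0.45, -3.2), (-0.69, 0.58, -4.0)]
t 11.97 q [0.2  0.   1.96 0.   1.18 0.38] F [-0.1 -0.3  2.1] w 0.194
rel [ 0.068  0.002 -0.001  0.021 -0.003 -0.004]
```

View pics/w16.png

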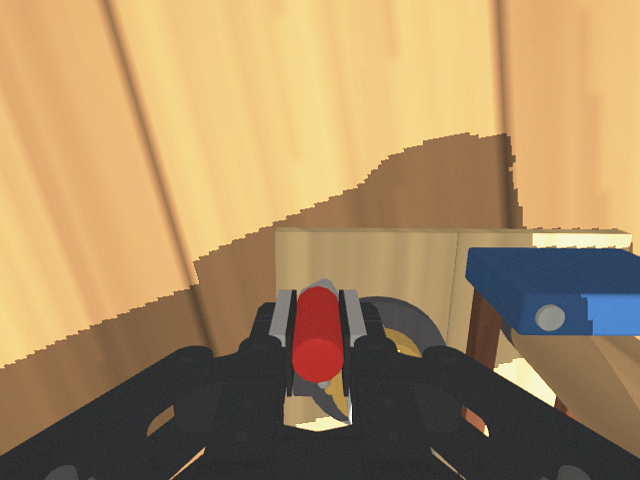

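drive_tool([
  {"x":0,"y":-0.15,"z":0.1,"ax":-0.8,"ay":0,"az":0},
  {"x":0,"y":-0.3,"z":0.2,"ax":-1.6,"ay":0,"az":0},
  {"x":0,"y":-0.44,"z":0.32,"ax":-2.4,"ay":0,"az":0},
  {"x":0,"y":-0.57,"z":0.45,"ax":-3.2,"ay":0,"az":0},
  {"x":0,"y":-0.69,"z":0.58,"ax":-4.0,"ay":0,"az":0},
])

```text
time: 12.43
tool_pos: [0.4824, 0.1669, 0.062]
tool_rot: [0.54, 0.456, 0.54, -0.456]
contact_force: [-2.1, 1.2, 4.1]
gripper_width: 0.196
```

drive_tool([
  {"x":0,"y":0,"z":0,"ax":0,"ay":0,"az":0},
  {"x":0,"y":0,"z":0,"ax":0,"ay":0,"az":0},
  {"x":0,"y":0,"z":0,"ax":0,"ay":0,"az":0},
])

```text
time: 12.68
tool_pos: [0.4824, 0.167, 0.0619]
tool_rot: [0.539, 0.457, 0.539, -0.458]
contact_force: [-3.6, 1.5, 4.8]
gripper_width: 0.189
```

```bash
cat > lc.py <<'E'
from go import *
from plant import cams
import sys
p=np.load("jig.npy");s,x,R=now();G=x-PZ*R.as_matrix()[:,0]
c,sn=np.cos(p[2]),np.sin(p[2]);d=G[:2]-p[:2];j=np.array([c*d[0]+sn*d[1],-sn*d[0]+c*d[1]]);v=j-[-.0505,.085]
F=s["contact_force"];print("t",s["time"],"lever deg",np.degrees(np.arctan2(v[1],v[0]))-30,"r",np.hypot(*v),"G",j,"z",G[2],"F",F.round(1),"w",s["gripper_width"])
yaw=np.degrees(np.arctan2(R.as_matrix()[1,1],R.as_matrix()[0,1]));print("tool rot",(yaw-np.degrees(p[2])+90)%360)
if len(sys.argv)>1:
    f=cams.grab_frame(sys.argv[1]);cv2.imwrite("pics/"+sys.argv[2],f["img"])
E
python3 lc.py wrist w17.png
```

```text
t 12.6833 lever deg 20.132658874406218 r 0.06530604044388078 G [-0.00863803  0.13512439] z 0.08062633229458913 F [-3.6  1.5  4.8] w 0.18872308872754956
tool rot 20.021529396391145
```

View pics/w17.png

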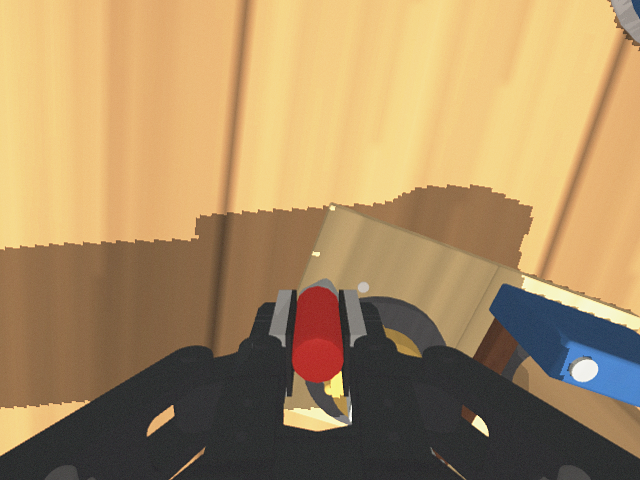

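drive_tool([
  {"x":0,"y":0,"z":0,"ax":0,"ay":0,"az":0},
  {"x":0,"y":0,"z":0,"ax":0,"ay":0,"az":0},
  {"x":0,"y":0,"z":0,"ax":0,"ay":0,"az":0},
], hand=0.32)

```text
time: 12.98
tool_pos: [0.4823, 0.1665, 0.061]
tool_rot: [0.539, 0.457, 0.539, -0.458]
contact_force: [0.4, 0.2, 0.1]
gripper_width: 0.321
```

```bash
python3 lc.py wrist w18.png
```

```text
t 12.9833 lever deg 20.469892408891837 r 0.06507369210582295 G [-0.00908166  0.1351907 ] z 0.07968148555202378 F [0.4 0.2 0.1] w 0.32072174285354593
tool rot 20.08099865546825
```

View pics/w18.png

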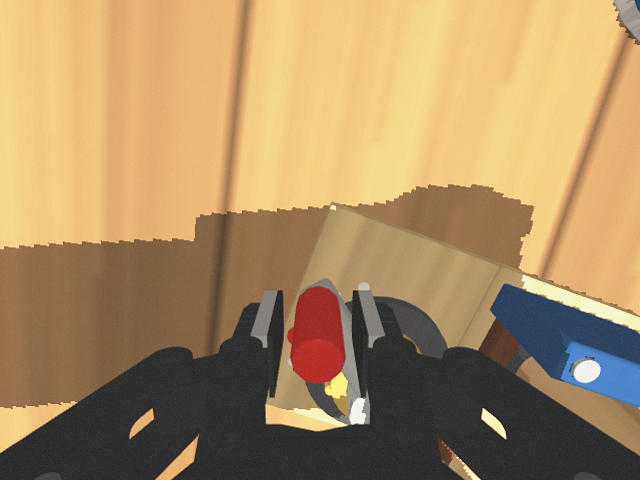

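drive_tool([
  {"x":0,"y":0,"z":0,"ax":0,"ay":0,"az":0},
  {"x":0,"y":0,"z":0,"ax":0,"ay":0,"az":0},
  {"x":0,"y":0,"z":0,"ax":0,"ay":0,"az":0},
], hand=0.1)

```text
time: 13.28
tool_pos: [0.4824, 0.1666, 0.0614]
tool_rot: [0.539, 0.457, 0.54, -0.457]
contact_force: [0.9, -1.1, -0.7]
gripper_width: 0.192
```

drive_tool([
  {"x":0,"y":-0.15,"z":0.1,"ax":-0.8,"ay":0,"az":0},
  {"x":0,"y":-0.3,"z":0.2,"ax":-1.6,"ay":0,"az":0},
  {"x":0,"y":-0.44,"z":0.32,"ax":-2.4,"ay":0,"az":0},
  {"x":0,"y":-0.57,"z":0.45,"ax":-3.2,"ay":0,"az":0},
  {"x":0,"y":-0.69,"z":0.58,"ax":-4.0,"ay":0,"az":0},
])

```text
time: 13.7
tool_pos: [0.4674, 0.1495, 0.0614]
tool_rot: [0.611, 0.355, 0.612, -0.356]
contact_force: [-0.8, 0.2, 1.3]
gripper_width: 0.191
```

drive_tool([
  {"x":0,"y":0,"z":0,"ax":0,"ay":0,"az":0},
  {"x":0,"y":0,"z":0,"ax":0,"ay":0,"az":0},
  {"x":0,"y":0,"z":0,"ax":0,"ay":0,"az":0},
])

```text
time: 13.95
tool_pos: [0.4675, 0.1495, 0.0614]
tool_rot: [0.61, 0.357, 0.611, -0.357]
contact_force: [-1.1, -0.5, 0.2]
gripper_width: 0.194
```

```bash
python3 lc.py
```

```text
t 13.95 lever deg 40.37546823867483 r 0.06539854493105433 G [-0.02853558  0.14659979] z 0.0800542367087162 F [-1.1 -0.5  0.2] w 0.1939590934814905
tool rot 40.02465387129132
```

drive_tool([
  {"x":0,"y":0,"z":0,"ax":0,"ay":0,"az":0},
  {"x":0,"y":0,"z":0,"ax":0,"ay":0,"az":0},
  {"x":0,"y":0,"z":0,"ax":0,"ay":0,"az":0},
], hand=0.32)

```text
time: 14.2
tool_pos: [0.4681, 0.1497, 0.0617]
tool_rot: [0.611, 0.357, 0.611, -0.356]
contact_force: [0.4, -0.3, 0.4]
gripper_width: 0.318
```

```bash
python3 lc.py wrist w19.png
```

```text
t 14.2 lever deg 39.970876882333144 r 0.06491386423184474 G [-0.02826715  0.14598779] z 0.08042008724894467 F [ 0.4 -0.3  0.4] w 0.31758706412094934
tool rot 40.08718586927324
```

View pics/w19.png

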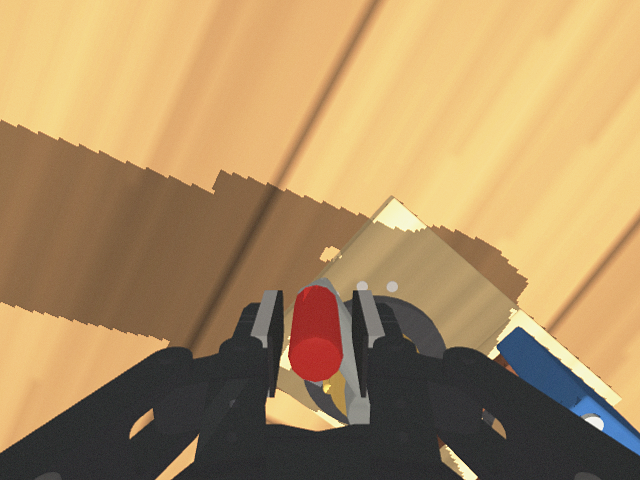

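Notch 2 is settled (knob at 316,335 with the fingers clear of it). Next is the third click.

drive_tool([
  {"x":0,"y":0,"z":0,"ax":0,"ay":0,"az":0},
  {"x":0,"y":0,"z":0,"ax":0,"ay":0,"az":0},
  {"x":0,"y":0,"z":0,"ax":0,"ay":0,"az":0},
], hand=0.1)

```text
time: 14.5
tool_pos: [0.4677, 0.1496, 0.0618]
tool_rot: [0.61, 0.356, 0.611, -0.357]
contact_force: [-2.5, 0.5, 4.5]
gripper_width: 0.189
```

drive_tool([
  {"x":0,"y":-0.15,"z":0.1,"ax":-0.8,"ay":0,"az":0},
  {"x":0,"y":-0.3,"z":0.2,"ax":-1.6,"ay":0,"az":0},
  {"x":0,"y":-0.44,"z":0.32,"ax":-2.4,"ay":0,"az":0},
  {"x":0,"y":-0.57,"z":0.45,"ax":-3.2,"ay":0,"az":0},
  {"x":0,"y":-0.69,"z":0.58,"ax":-4.0,"ay":0,"az":0},
])

```text
time: 14.92
tool_pos: [0.4594, 0.1285, 0.0618]
tool_rot: [0.663, 0.244, 0.664, -0.244]
contact_force: [-3.7, -0.8, 4.7]
gripper_width: 0.193
```

drive_tool([
  {"x":0,"y":0,"z":0,"ax":0,"ay":0,"az":0},
  {"x":0,"y":0,"z":0,"ax":0,"ay":0,"az":0},
  {"x":0,"y":0,"z":0,"ax":0,"ay":0,"az":0},
])

```text
time: 15.17
tool_pos: [0.4594, 0.1284, 0.0618]
tool_rot: [0.663, 0.245, 0.664, -0.246]
contact_force: [-5.4, -1.5, 5.3]
gripper_width: 0.198
```

```bash
python3 lc.py
```

```text
t 15.1667 lever deg 60.28630473141264 r 0.06557089501213333 G [-0.05082765  0.15057008] z 0.08053579299379773 F [-5.4 -1.5  5.3] w 0.1978536141426071
tool rot 60.06458099820264
```

drive_tool([
  {"x":0,"y":0,"z":0,"ax":0,"ay":0,"az":0},
  {"x":0,"y":0,"z":0,"ax":0,"ay":0,"az":0},
  {"x":0,"y":0,"z":0,"ax":0,"ay":0,"az":0},
], hand=0.45)

```text
time: 15.42
tool_pos: [0.4602, 0.1285, 0.0614]
tool_rot: [0.663, 0.245, 0.663, -0.245]
contact_force: [-0.9, -0.7, -0.0]
gripper_width: 0.452
```

```bash
python3 lc.py wrist w20.png
```

```text
t 15.4167 lever deg 60.06279345862244 r 0.0649122938142264 G [-0.05057114  0.14991225] z 0.080149206901281 F [-0.9 -0.7 -0. ] w 0.45159558367229163
tool rot 60.09035302086227
```

View pics/w20.png

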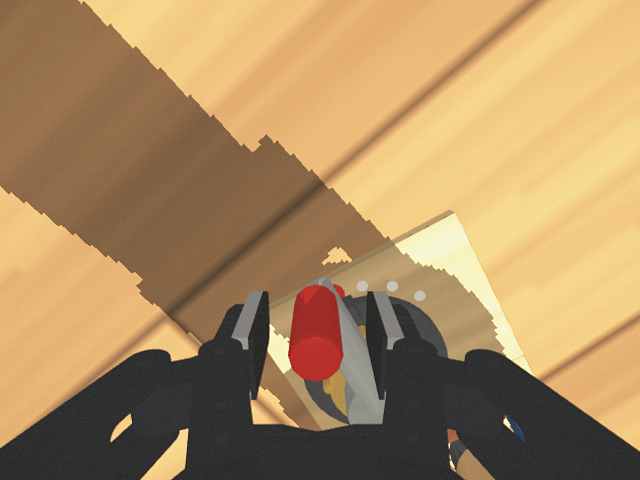

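drive_tool([
  {"x":-0.5,"y":0,"z":0,"ax":0,"ay":0,"az":0},
  {"x":-1.5,"y":0,"z":0,"ax":0,"ay":0,"az":0},
  {"x":-3,"y":0,"z":0,"ax":0,"ay":0,"az":0},
  {"x":-4.5,"y":0,"z":0,"ax":0,"ay":0,"az":0},
  {"x":-6,"y":0,"z":0,"ax":0,"ay":0,"az":0},
])

```text
time: 15.88
tool_pos: [0.4595, 0.1284, 0.2127]
tool_rot: [0.663, 0.245, 0.664, -0.245]
contact_force: [1.4, 0.5, 0.1]
gripper_width: 0.45
```

drive_tool([
  {"x":-1,"y":-1,"z":1,"ax":0,"ay":0,"az":0},
  {"x":-2,"y":-2,"z":2,"ax":0,"ay":0,"az":0},
  {"x":-3,"y":-3,"z":3,"ax":0,"ay":0,"az":0},
  {"x":-3,"y":-3,"z":3,"ax":0,"ay":0,"az":0},
])

```text
time: 16.22
tool_pos: [0.4705, 0.0187, 0.2923]
tool_rot: [0.666, 0.247, 0.659, -0.246]
contact_force: [-0.7, 0.2, 0.4]
gripper_width: 0.448
```

Run:
```python
from go import *
from plant import cams
s,x,R=now();print(s["time"],x,s["contact_force"])
for n,a in(("top",(215,335,205,385)),("side",(80,300,160,400))):
    f=cams.grab_frame(n);np.savez(f"pics/{n}21.npz",**f);i=f["img"];cv2.imwrite(f"pics/{n}21.png",cv2.resize(i[a[0]:a[1],a[2]:a[3]],None,fx=720/(a[3]-a[2]),fy=720/(a[3]-a[2]),interpolation=cv2.INTER_CUBIC)[:600])
    cv2.imwrite(f"pics/{n}21f.png",i)
f=cams.grab_frame("wrist");cv2.imwrite("pics/w21.png",f["img"])
```

```text
16.2167 [0.47049775 0.01872669 0.29225698] [-0.70475368  0.16862335  0.41550409]
```

View pics/top21.png

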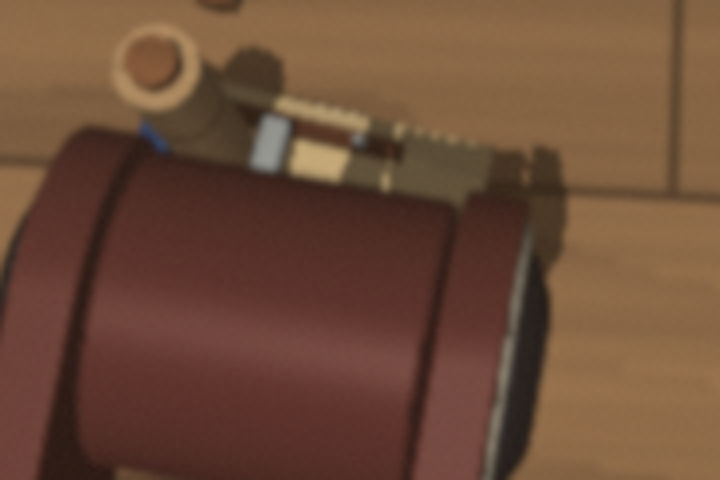

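View pics/side21.png

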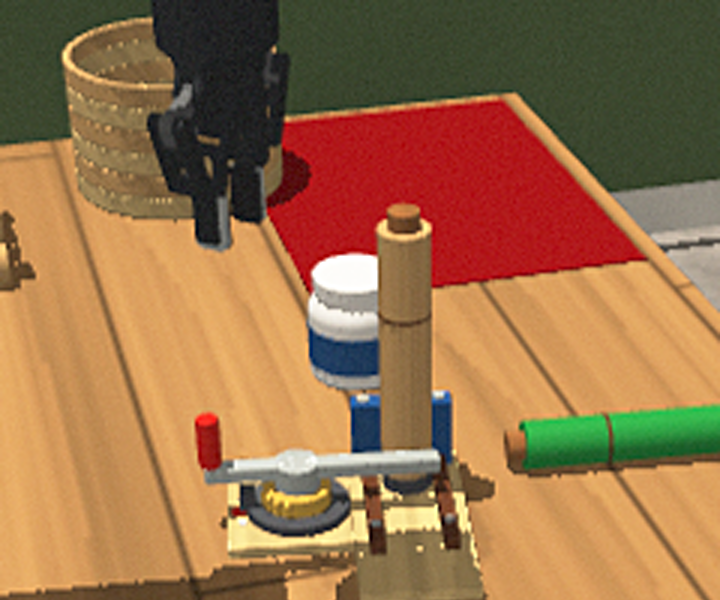

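View pics/w21.png

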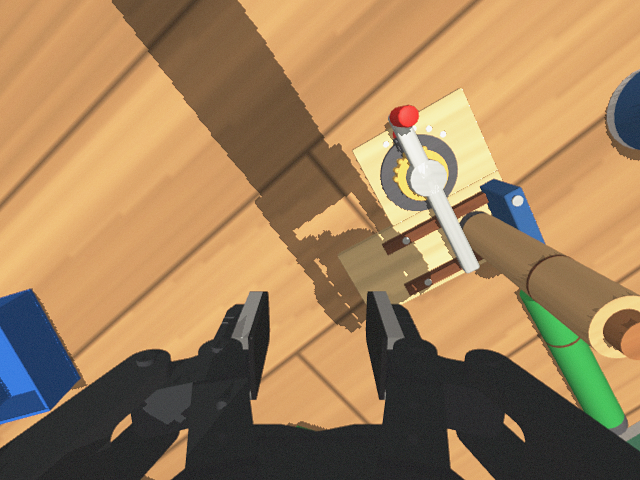

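View pics/top21f.png

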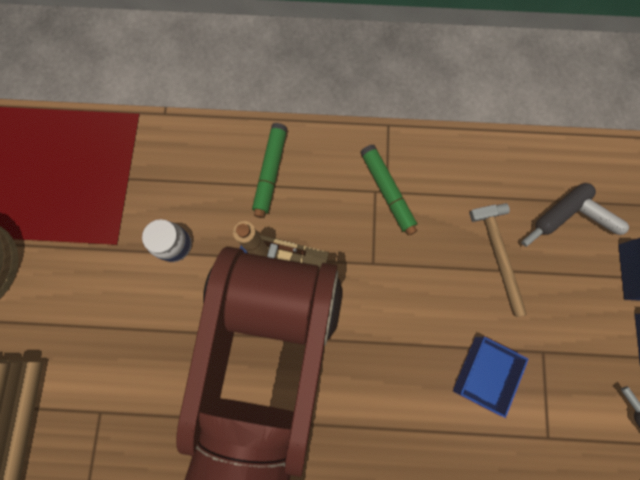

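Run:
```python
from go import *
from plant import cams
to([.067,0.03,.35],0)
s,x,R=now();f=cams.grab_frame("wrist");print(R.inv().apply(f["cam_to_world"][:3,3]-x))
```

```text
t 16.37 q [-0.11 -0.36  1.89  0.    1.61 -0.97] F [ 0.3 -0.5  0.3] w 0.446
rel [-1.7920e+00  9.4740e+00 -1.2000e+00  1.2006e+01 -6.0000e-03 -4.0000e-03]
[-1.42774525e-01  1.04808360e-04 -7.15443229e-02]
```

Run:
```python
from go import *
to([-.07,0.035,.35],0)
```

```text
t 16.42 q [-0.11 -0.36  1.89  0.    1.61 -0.97] F [-0.5  0.8 -0.1] w 0.451
rel [-1.847  4.617  1.399 12.021 -0.016  0.018]
```

drive_tool([
  {"x":-1.5,"y":0,"z":0,"ax":1.4,"ay":0,"az":0},
  {"x":-1.8,"y":1.5,"z":0.5,"ax":2.8,"ay":0,"az":0},
  {"x":-1.8,"y":3,"z":1,"ax":4.2,"ay":0,"az":0},
  {"x":-1.8,"y":4.6,"z":1.4,"ax":5.6,"ay":0,"az":0},
  {"x":-1.8,"y":4.6,"z":1.4,"ax":7,"ay":0,"az":0},
])

```text
time: 16.83
tool_pos: [0.5721, 0.092, 0.3258]
tool_rot: [0.556, 0.432, 0.561, -0.434]
contact_force: [-0.9, 0.5, -1.6]
gripper_width: 0.45
```

drive_tool([
  {"x":0,"y":0,"z":0,"ax":1.4,"ay":0,"az":0},
  {"x":0,"y":0,"z":0,"ax":2.8,"ay":0,"az":0},
  {"x":0,"y":0,"z":0,"ax":4.2,"ay":0,"az":0},
  {"x":0,"y":0,"z":0,"ax":5,"ay":0,"az":0},
  {"x":0,"y":0,"z":0,"ax":5,"ay":0,"az":0},
])

```text
time: 17.25
tool_pos: [0.5687, 0.089, 0.329]
tool_rot: [-0.451, -0.543, -0.453, 0.545]
contact_force: [-0.0, -0.3, -0.2]
gripper_width: 0.448
```

Run:
```python
from go import *
from plant import cams
to([-.07,0.035,.35],0)
f=cams.grab_frame("wrist");i=f["img"];cv2.imwrite("pics/w22.png",i);np.savez("pics/w22.npz",**f)
```

```text
t 17.25 q [ 0.03 -0.1   1.6   0.    1.64  0.21] F [-0.  -0.3 -0.2] w 0.448
rel [-0.093  0.037  0.029  0.037  0.005  0.047]
```

View pics/w22.png

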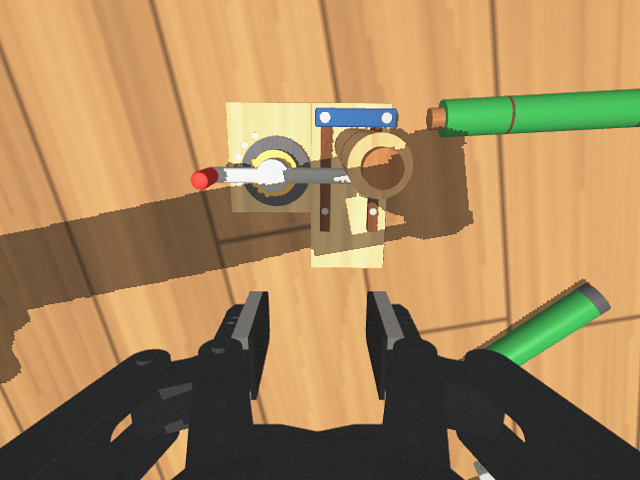

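Run:
```python
import cv2
i=cv2.imread("pics/w22.png")[90:220,290:430]
cv2.imwrite("pics/w22c.png",cv2.resize(i,None,fx=4.6,fy=4.6,interpolation=cv2.INTER_CUBIC))
```

```text
(no output)
```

View pics/w22c.png

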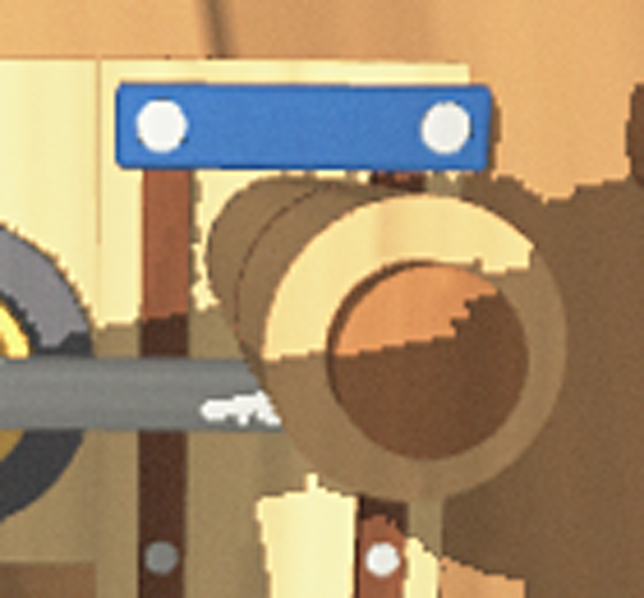

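Run:
```python
from h import *
f=np.load("pics/w22.npz");p=np.load("jig.npy")
X=np.array([[0,40,70],[0,-40,70],[18,40,70],[18,-40,70],[25,-45,10]])/1e3
u=np.array([(118,169),(489,169),(117,86),(491,86),(468,66)])/4.6+[290,90]
X=np.r_[X,[[.025,.140,.01],[-.17,.045,.01],[-.17,-.045,.01]]];u=np.r_[u,[(226,102),(311,266),(382,268)]]
# let camera position/orientation float slightly: fit jig pose + cam rotation
C=f["cam_to_world"].copy()
def fr(v):
    g=dict(camera_matrix=f["camera_matrix"],cam_to_world=C.copy());g["cam_to_world"][:3,:3]=C[:3,:3]@Ro.from_rotvec(v[3:6]).as_matrix();g["cam_to_world"][2,3]+=v[6];return g
def r(v): return np.r_[(proj(fr(v),jig2w(v[:3],X))-u).ravel(), v[3:6]/.01, v[6]/.002]
s=least_squares(r,np.r_[p,0,0,0,0],x_scale=[.001]*7);v=s.x;print((v[:2]-p[:2])*1e3,v[2]-p[2],v[3:],s.fun.round(1)[:16].reshape(-1,2))
g=fr(v);t=np.linspace(0,2*np.pi,60)
uc=(np.array([[415,347]])/4.6+[290,90])
c=lambda x0,y0,z:proj(g,jig2w(v[:3],np.c_[x0+.02*np.cos(t),y0+.02*np.sin(t),0*t+z]))
for x0 in(-.020,-.022):
  q=(c(x0,0,.23)-[290,90])*4.6;print(x0,"left,right,top,bot",q[:,0].min(),q[:,0].max(),q[:,1].min(),q[:,1].max())
  q=(c(x0,0,.01)-[290,90])*4.6;print("  foot",q[:,0].min(),q[:,0].max(),q[:,1].min(),q[:,1].max())
W=ray_z(g,uc,.23)[0];d=W[:2]-v[:2];cc,ss=np.cos(v[2]),np.sin(v[2]);print("leg top jig",cc*d[0]+ss*d[1],-ss*d[0]+cc*d[1])
# gate edges at z=.054
for uv in[(100,357),(100,430),(230,360),(230,430)]:
    W=ray_z(g,np.array([uv])/4.6+[290,90],.054)[0];d=W[:2]-v[:2];print("gate",(cc*d[0]+ss*d[1]).round(4),(-ss*d[0]+cc*d[1]).round(4))
```

```text
[ 1.47525678 -3.00321935] -0.004703169708860422 [-0.00229337  0.00107558  0.00032686  0.0017072 ] [[-0.5  0.3]
 [-0.1  1. ]
 [-0.2 -0.9]
 [ 0.7 -0.2]
 [ 0.2 -0.7]
 [ 0.   0.2]
 [-0.4  1. ]
 [ 0.2 -0.4]]
-0.02 left,right,top,bot 255.6180739175248 557.0313626161366 189.82010696348624 494.2988355590595
  foot 197.12763547920045 357.529328430412 168.3517881846293 332.9213990711093
-0.022 left,right,top,bot 255.18220824030996 555.8782839798089 205.7537640004537 508.789481549628
  foot 196.96900838488696 357.1673595725704 176.7844984378655 340.9379575712477
leg top jig -0.020154107691952347 -0.0011866416184276316
gate -0.0415 0.0434
gate -0.0583 0.0434
gate -0.0419 0.0136
gate -0.058 0.0132
```

Run:
```python
from go import *
p=np.load("jig.npy");p[:2]+=np.array([.0005,-.001]);to([-.072,0.1,.17],0)
```

```text
t 17.3 q [ 0.03 -0.1   1.6   0.    1.64  0.21] F [0.1 0.5 1.2] w 0.45
rel [ 7.130e+00 -2.541e+00  8.300e-02  6.400e-02  5.000e-03  4.100e-02]
```

drive_tool([
  {"x":0,"y":-1.5,"z":0.1,"ax":0,"ay":0,"az":0},
  {"x":0.5,"y":-2.6,"z":0.1,"ax":0,"ay":0,"az":0},
  {"x":1.8,"y":-2.6,"z":0.1,"ax":0,"ay":0,"az":0},
  {"x":3.4,"y":-2.6,"z":0.1,"ax":0,"ay":0,"az":0},
  {"x":5,"y":-2.6,"z":0.1,"ax":0,"ay":0,"az":0},
])

```text
time: 17.72
tool_pos: [0.5049, 0.0978, 0.2057]
tool_rot: [0.453, 0.544, 0.452, -0.542]
contact_force: [0.3, -0.7, -1.1]
gripper_width: 0.452
```

drive_tool([
  {"x":1,"y":0,"z":0,"ax":0,"ay":0,"az":0},
  {"x":2,"y":0,"z":0,"ax":0,"ay":0,"az":0},
  {"x":2,"y":0,"z":0,"ax":0,"ay":0,"az":0},
])

```text
time: 17.97
tool_pos: [0.5003, 0.0973, 0.1491]
tool_rot: [-0.45, -0.54, -0.456, 0.547]
contact_force: [-1.5, 0.2, -1.1]
gripper_width: 0.448
```

Run:
```python
from go import *
from plant import cams
to([-.072,0.1,.17],0)
f=cams.grab_frame("wrist");i=f["img"];cv2.imwrite("pics/w23.png",i);np.savez("pics/w23.npz",**f)
```

```text
t 17.97 q [ 0.05 -0.15  1.95  0.    1.36  0.23] F [-1.5  0.2 -1.1] w 0.448
rel [-0.09   0.189 -0.073  0.053  0.031  0.146]
```

View pics/w23.png

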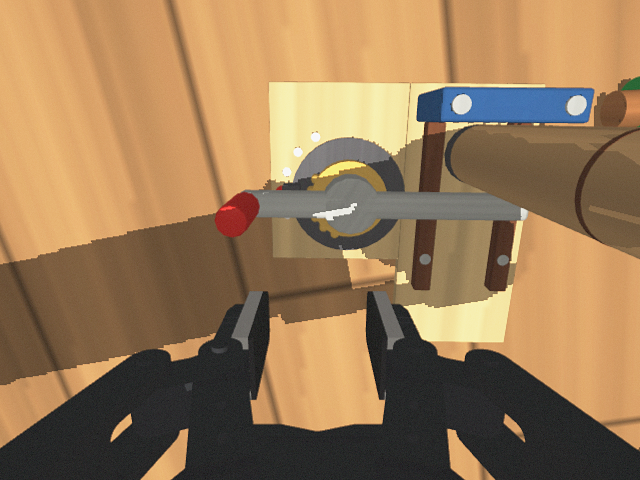

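Run:
```python
import cv2
i=cv2.imread("pics/w23.png")[80:230,400:600]
cv2.imwrite("pics/w23c.png",cv2.resize(i,None,fx=4,fy=4,interpolation=cv2.INTER_CUBIC))
```

```text
(no output)
```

View pics/w23c.png

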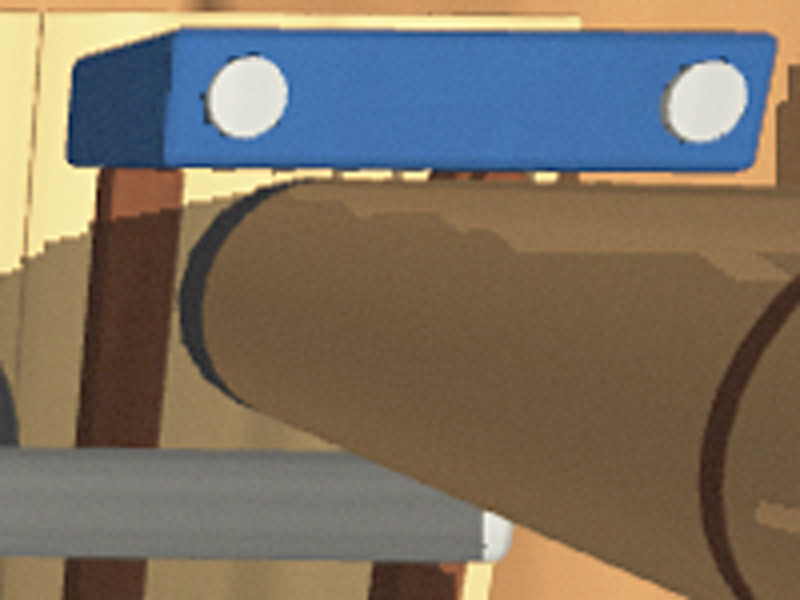

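```bash
cat > k.py <<'E'
from go import *
s,x,R=now();Rt=q2R([.663,.245,.663,-.245])
print(s["time"],x,rel(x,R,[.4598,.1284,.13],Rt),rel(x,R,[.4598,.1284,.0616],Rt))
E
python3 k.py
```

```text
18.0167 [0.50216701 0.09726159 0.15252436] [  0.915  -1.884  -0.92  -11.971  -0.032   0.095] [  3.651  -1.862  -0.925 -11.971  -0.032   0.095]
```

drive_tool([
  {"x":0,"y":-0.6,"z":-0.3,"ax":-1.4,"ay":0,"az":0},
  {"x":0,"y":-1.2,"z":-0.6,"ax":-2.8,"ay":0,"az":0},
  {"x":0,"y":-1.88,"z":-0.92,"ax":-4.2,"ay":0,"az":0},
  {"x":0,"y":-1.88,"z":-0.92,"ax":-5.6,"ay":0,"az":0},
  {"x":0,"y":-1.88,"z":-0.92,"ax":-7,"ay":0,"az":0},
])

```text
time: 18.43
tool_pos: [0.4637, 0.129, 0.1591]
tool_rot: [0.597, 0.381, 0.595, -0.379]
contact_force: [-0.8, -0.2, -0.3]
gripper_width: 0.447
```

drive_tool([
  {"x":0,"y":0,"z":0,"ax":-1.4,"ay":0,"az":0},
  {"x":0,"y":0,"z":0,"ax":-2.8,"ay":0,"az":0},
  {"x":0,"y":0,"z":0,"ax":-4.2,"ay":0,"az":0},
  {"x":0,"y":0,"z":0,"ax":-5,"ay":0,"az":0},
  {"x":0,"y":0,"z":0,"ax":-5,"ay":0,"az":0},
])

```text
time: 18.85
tool_pos: [0.4643, 0.1285, 0.1591]
tool_rot: [0.665, 0.245, 0.663, -0.244]
contact_force: [0.2, 0.2, 0.4]
gripper_width: 0.45
```

```bash
python3 k.py; python3 lc.py wrist w24.png; python3 k.py
```

```text
18.85 [0.46434867 0.12848759 0.15906902] [ 1.162 -0.124 -0.139  0.031  0.026 -0.031] [ 3.898 -0.131 -0.145  0.031  0.026 -0.031]
t 18.85 lever deg 59.35896124592135 r 0.06085973944789068 G [-0.0498191   0.14585593] z 0.17776890468634887 F [0.2 0.2 0.4] w 0.45009010194857346
tool rot 60.250589110058
18.9 [0.46423503 0.12841004 0.15875387] [ 1.15  -0.118 -0.137 -0.002  0.022 -0.027] [ 3.886e+00 -1.250e-01 -1.420e-01 -2.000e-03  2.200e-02 -2.700e-02]
```

View pics/w24.png

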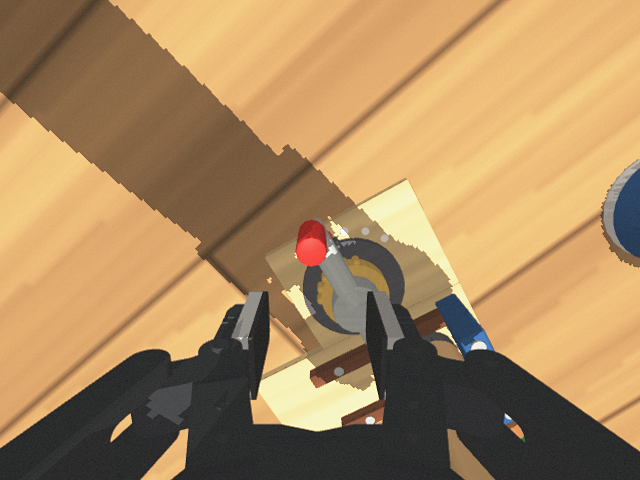

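drive_tool([
  {"x":0.3,"y":-0.12,"z":-0.14,"ax":0,"ay":0,"az":0},
  {"x":1.2,"y":-0.12,"z":-0.14,"ax":0,"ay":0,"az":0},
  {"x":2.2,"y":-0.12,"z":-0.14,"ax":0,"ay":0,"az":0},
  {"x":3.2,"y":-0.12,"z":-0.14,"ax":0,"ay":0,"az":0},
  {"x":3.8,"y":-0.12,"z":-0.14,"ax":0,"ay":0,"az":0},
])

```text
time: 19.32
tool_pos: [0.4567, 0.1279, 0.0589]
tool_rot: [0.662, 0.245, 0.664, -0.246]
contact_force: [0.1, 0.7, -1.0]
gripper_width: 0.446
```

drive_tool([
  {"x":0,"y":0,"z":0,"ax":0,"ay":0,"az":0},
  {"x":0,"y":0,"z":0,"ax":0,"ay":0,"az":0},
])

```text
time: 19.48
tool_pos: [0.4576, 0.128, 0.0609]
tool_rot: [0.662, 0.245, 0.664, -0.246]
contact_force: [-0.6, -0.7, 1.3]
gripper_width: 0.451
```

```bash
python3 k.py; python3 lc.py wrist w25.png
```

```text
19.4833 [0.4576452  0.12797544 0.06087262] [-2.765  0.064  0.05  -0.004 -0.02   0.019] [-0.029  0.069  0.054 -0.004 -0.02   0.019]
t 19.4833 lever deg 60.87683274538911 r 0.06725308695663652 G [-0.05152918  0.15224521] z 0.07957257067712098 F [-0.6 -0.7  1.3] w 0.4513112955221774
tool rot 60.076307476048214
```

View pics/w25.png

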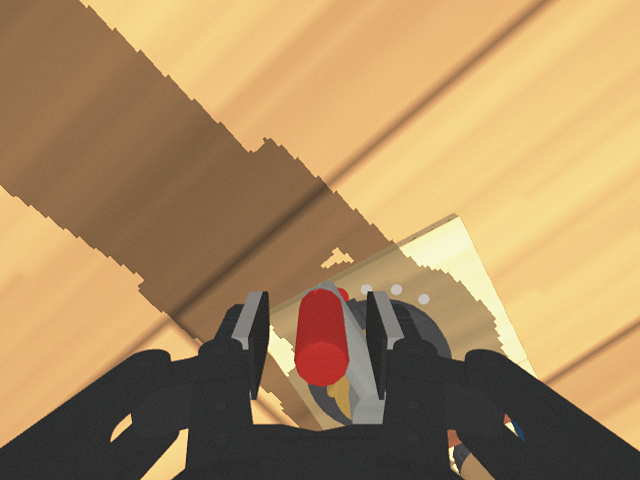

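drive_tool([
  {"x":-0.03,"y":0.08,"z":0.05,"ax":0,"ay":0,"az":0},
  {"x":-0.03,"y":0.08,"z":0.05,"ax":0,"ay":0,"az":0},
])

```text
time: 19.7
tool_pos: [0.4625, 0.129, 0.0644]
tool_rot: [0.664, 0.246, 0.662, -0.244]
contact_force: [0.2, -0.4, 0.3]
gripper_width: 0.452
```

drive_tool([
  {"x":0,"y":0,"z":0,"ax":0,"ay":0,"az":0},
  {"x":0,"y":0,"z":0,"ax":0,"ay":0,"az":0},
  {"x":0,"y":0,"z":0,"ax":0,"ay":0,"az":0},
  {"x":0,"y":0,"z":0,"ax":0,"ay":0,"az":0},
], hand=0.1)

```text
time: 20.03
tool_pos: [0.4608, 0.1284, 0.0635]
tool_rot: [0.663, 0.245, 0.663, -0.245]
contact_force: [-4.5, -1.6, 7.0]
gripper_width: 0.193
```

```bash
python3 k.py; python3 lc.py; python3 -c "
import lev;print(lev.rows(60,3,4.5))"
```

```text
20.0333 [0.46078587 0.12836414 0.06352926] [-2.659e+00 -2.800e-02 -3.100e-02  2.000e-03 -1.000e-03  1.500e-02] [ 0.077 -0.024 -0.031  0.002 -0.001  0.015]
t 20.0333 lever deg 60.05054652229684 r 0.06425995268073331 G [-0.05055669  0.14925993] z 0.08222924133056124 F [-4.5 -1.6  7. ] w 0.19260607039943467
tool rot 60.1071149652102
[(-0.06, 0.03, -0.3), (-0.12, 0.07, -0.6), (-0.17, 0.11, -0.9)]
```

drive_tool([
  {"x":0,"y":-0.03,"z":0.02,"ax":-0.15,"ay":0,"az":0},
  {"x":0,"y":-0.06,"z":0.03,"ax":-0.3,"ay":0,"az":0},
  {"x":0,"y":-0.06,"z":0.03,"ax":-0.3,"ay":0,"az":0},
])

```text
time: 20.28
tool_pos: [0.4605, 0.127, 0.0636]
tool_rot: [0.666, 0.236, 0.667, -0.236]
contact_force: [-2.9, 0.0, 5.5]
gripper_width: 0.19
```

```bash
python3 lc.py
```

```text
t 20.2833 lever deg 61.29582157442351 r 0.06427365068424952 G [-0.05195351  0.14925721] z 0.08226494423067984 F [-2.9  0.   5.5] w 0.19033333062774596
tool rot 61.605786330246076
```

drive_tool([
  {"x":0,"y":-0.03,"z":0.02,"ax":-0.15,"ay":0,"az":0},
  {"x":0,"y":-0.03,"z":0.02,"ax":-0.15,"ay":0,"az":0},
])

```text
time: 20.45
tool_pos: [0.4604, 0.1265, 0.0636]
tool_rot: [0.668, 0.232, 0.668, -0.232]
contact_force: [-3.1, 1.1, 5.6]
gripper_width: 0.192
```

```bash
python3 lc.py wrist w26.png
```

```text
t 20.45 lever deg 61.78731026387777 r 0.06428977705451636 G [-0.05250516  0.1492585 ] z 0.08226346734334003 F [-3.1  1.1  5.6] w 0.19159275819935614
tool rot 62.33300487556136
```

drive_tool([
  {"x":0,"y":-0.03,"z":0.02,"ax":-0.15,"ay":0,"az":0},
  {"x":0,"y":-0.03,"z":0.02,"ax":-0.15,"ay":0,"az":0},
])

```text
time: 20.67
tool_pos: [0.4604, 0.1262, 0.0636]
tool_rot: [0.669, 0.229, 0.67, -0.227]
contact_force: [-3.1, 2.8, 4.0]
gripper_width: 0.191
```

```bash
python3 lc.py
```

```text
t 20.6667 lever deg 62.09411917169088 r 0.06429645904817043 G [-0.05284947  0.14925352] z 0.08226412402572444 F [-3.1  2.8  4. ] w 0.1910824735163194
tool rot 63.055027484175184
```

drive_tool([
  {"x":0,"y":-0.03,"z":0.02,"ax":-0.15,"ay":0,"az":0},
  {"x":0,"y":-0.03,"z":0.02,"ax":-0.15,"ay":0,"az":0},
])

```text
time: 20.83
tool_pos: [0.4603, 0.1257, 0.0636]
tool_rot: [0.67, 0.225, 0.671, -0.222]
contact_force: [-4.1, 4.9, 5.7]
gripper_width: 0.193
```

```bash
python3 lc.py wrist w26.png; python3 -c "
import cv2
i=cv2.imread('pics/w26.png');cv2.imwrite('pics/w26.png',i)"
```

```text
t 20.8333 lever deg 62.545894219862404 r 0.0643118943280095 G [-0.05335671  0.14924842] z 0.0822555897267725 F [-4.1  4.9  5.7] w 0.1933071480460121
tool rot 63.78370334214111
```

drive_tool([
  {"x":0,"y":-0.04,"z":0.03,"ax":0,"ay":0,"az":0},
  {"x":0,"y":-0.04,"z":0.03,"ax":0,"ay":0,"az":0},
])

```text
time: 21.05
tool_pos: [0.4602, 0.1251, 0.0635]
tool_rot: [0.67, 0.225, 0.671, -0.222]
contact_force: [-3.7, 7.3, 5.4]
gripper_width: 0.19
```

```bash
python3 lc.py side s27.png; python3 -c "
import cv2
i=cv2.imread('pics/s27.png')[120:300,220:400];cv2.imwrite('pics/s27.png',cv2.resize(i,None,fx=3.3,fy=3.3,interpolation=2))"
```

```text
t 21.05 lever deg 63.06699413559316 r 0.06433193495235745 G [-0.05394199  0.14923979] z 0.08223779113610494 F [-3.7  7.3  5.4] w 0.18957063093099186
tool rot 63.77696921763686
```

View pics/s27.png

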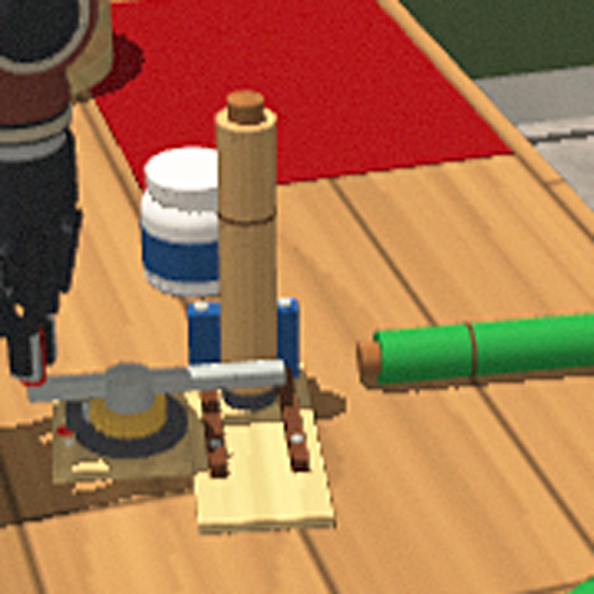

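View pics/w26.png

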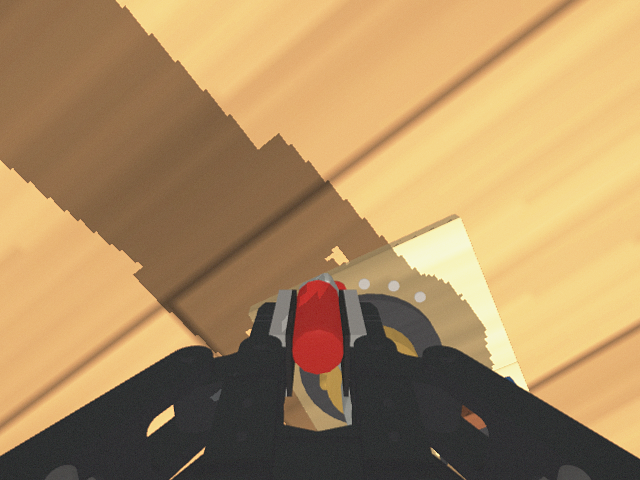

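drive_tool([
  {"x":0,"y":0.1,"z":-0.06,"ax":0.35,"ay":0,"az":0},
  {"x":0,"y":0.19,"z":-0.12,"ax":0.75,"ay":0,"az":0},
  {"x":0,"y":0.19,"z":-0.12,"ax":0.75,"ay":0,"az":0},
])

```text
time: 21.35
tool_pos: [0.4608, 0.1282, 0.0636]
tool_rot: [0.663, 0.244, 0.663, -0.246]
contact_force: [-4.0, -4.1, 6.1]
gripper_width: 0.194
```

```bash
python3 lc.py
```

```text
t 21.35 lever deg 60.14770643437761 r 0.06427364046521805 G [-0.05066569  0.14927343] z 0.08225702384918937 F [-4.  -4.1  6.1] w 0.1944955388502261
tool rot 60.08805792698064
```

drive_tool([
  {"x":0,"y":0,"z":0,"ax":0,"ay":0,"az":0},
  {"x":0,"y":0,"z":0,"ax":0,"ay":0,"az":0},
  {"x":0,"y":0,"z":0,"ax":0,"ay":0,"az":0},
  {"x":0,"y":0,"z":0,"ax":0,"ay":0,"az":0},
], hand=0.45)

```text
time: 21.68
tool_pos: [0.4606, 0.1288, 0.0623]
tool_rot: [0.663, 0.245, 0.663, -0.245]
contact_force: [0.1, -0.1, 0.6]
gripper_width: 0.451
```

```bash
python3 lc.py wrist w28.png
```

```text
t 21.6833 lever deg 59.74426681355102 r 0.0645167760308837 G [-0.05021204  0.14951613] z 0.08100192249089633 F [ 0.1 -0.1  0.6] w 0.45090182038505217
tool rot 60.103237370212696
```

View pics/w28.png

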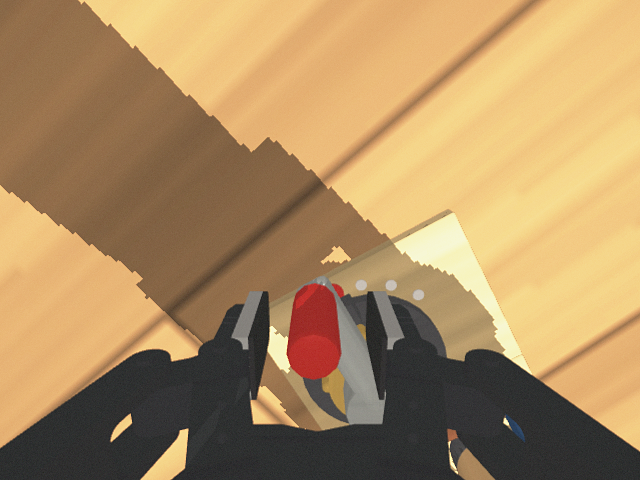

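Released, with the knob free. I'll rise and go back to the same vantage to look at the gap.

drive_tool([
  {"x":-0.5,"y":0,"z":0,"ax":0,"ay":0,"az":0},
  {"x":-1.5,"y":0,"z":0,"ax":0,"ay":0,"az":0},
  {"x":-2.6,"y":0,"z":0,"ax":0,"ay":0,"az":0},
  {"x":-3.6,"y":0,"z":0,"ax":1,"ay":0,"az":0},
  {"x":-3.6,"y":0,"z":0,"ax":2.4,"ay":0,"az":0},
])

```text
time: 22.15
tool_pos: [0.4641, 0.1292, 0.1585]
tool_rot: [0.636, 0.317, 0.63, -0.312]
contact_force: [1.1, -0.3, 0.7]
gripper_width: 0.451
```

```bash
cat > v.py <<'E'
from go import *
s,x,R=now();Rt=q2R([.4515,.543,.4515,-.5435])
print(s["time"],x,rel(x,R,[.5022,.0973,.1525],Rt))
E
python3 v.py
```

```text
22.15 [0.46408155 0.1292059  0.1585307 ] [ 2.550e-01  4.410e-01  1.937e+00  9.545e+00  7.000e-03 -1.260e-01]
```

drive_tool([
  {"x":0.1,"y":0.1,"z":0.4,"ax":1.4,"ay":0,"az":0},
  {"x":0.2,"y":0.2,"z":0.9,"ax":2.8,"ay":0,"az":0},
  {"x":0.25,"y":0.35,"z":1.4,"ax":4.2,"ay":0,"az":0},
  {"x":0.25,"y":0.44,"z":1.9,"ax":5.6,"ay":0,"az":0},
  {"x":0.25,"y":0.44,"z":1.9,"ax":7,"ay":0,"az":0},
])

```text
time: 22.57
tool_pos: [0.4994, 0.0966, 0.146]
tool_rot: [0.509, 0.491, 0.509, -0.491]
contact_force: [-0.1, 0.0, 0.8]
gripper_width: 0.454
```

drive_tool([
  {"x":0,"y":0,"z":0,"ax":1.4,"ay":0,"az":0},
  {"x":0,"y":0,"z":0,"ax":2.5,"ay":0,"az":0},
  {"x":0,"y":0,"z":0,"ax":2.5,"ay":0,"az":0},
  {"x":0,"y":0,"z":0,"ax":2.5,"ay":0,"az":0},
])

```text
time: 22.9
tool_pos: [0.4982, 0.0977, 0.1459]
tool_rot: [-0.455, -0.541, -0.455, 0.541]
contact_force: [0.3, 0.1, 0.3]
gripper_width: 0.444
```

```bash
python3 v.py
python3 - <<'E'
from go import *
from plant import cams
f=cams.grab_frame("wrist");i=f["img"];cv2.imwrite("pics/w29.png",i);np.savez("pics/w29.npz",**f)
cv2.imwrite("pics/w29c.png",cv2.resize(i[80:230,400:600],None,fx=4,fy=4,interpolation=cv2.INTER_CUBIC))
E
```

```text
22.9 [0.49815112 0.09771862 0.14589621] [-0.264  0.162 -0.011  0.126 -0.007  0.   ]
```

View pics/w29c.png

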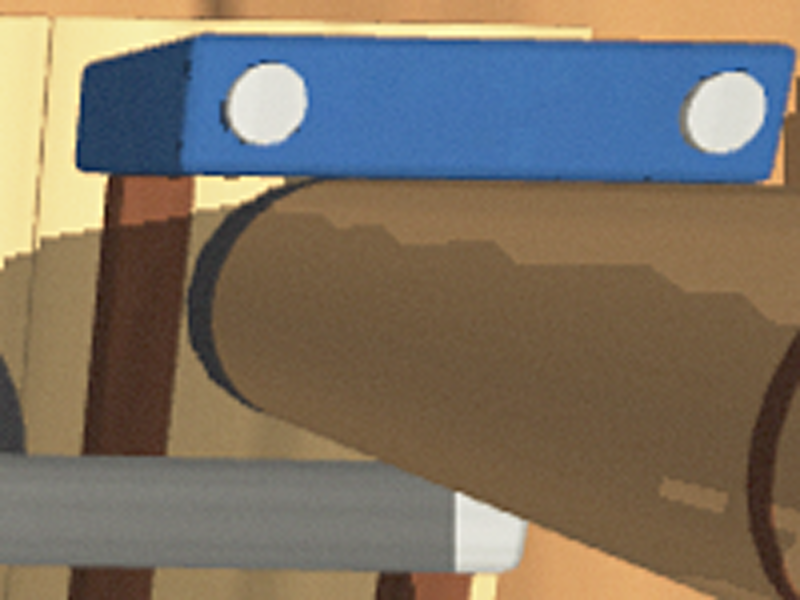

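drive_tool([
  {"x":-1.5,"y":0,"z":0,"ax":0,"ay":0,"az":0},
  {"x":-3,"y":-1,"z":1,"ax":0,"ay":0,"az":0},
  {"x":-4.5,"y":-2,"z":2.5,"ax":0,"ay":0,"az":0},
  {"x":-5,"y":-3,"z":4,"ax":0,"ay":0,"az":0},
  {"x":-5,"y":-3,"z":5,"ax":0,"ay":0,"az":0},
])

```text
time: 23.37
tool_pos: [0.4066, -0.0036, 0.2719]
tool_rot: [0.457, 0.542, 0.455, -0.539]
contact_force: [1.6, -2.3, -0.4]
gripper_width: 0.449
```

drive_tool([
  {"x":0,"y":0,"z":1.5,"ax":0,"ay":0,"az":0},
  {"x":0,"y":0,"z":3,"ax":0,"ay":0,"az":0},
  {"x":0,"y":0,"z":3,"ax":0,"ay":0,"az":0},
  {"x":0,"y":0,"z":3,"ax":0,"ay":0,"az":0},
])

```text
time: 23.7
tool_pos: [0.3936, -0.0791, 0.2688]
tool_rot: [0.453, 0.543, 0.453, -0.542]
contact_force: [0.4, 0.8, -0.4]
gripper_width: 0.447
```

Run:
```python
from go import *
from plant import cams
s,x,R=now();print(s["time"],x,s["contact_force"],abs(s["joint_vel"]).max())
f=cams.grab_frame("side");cv2.imwrite("pics/s30.png",f["img"])
f=cams.grab_frame("top");cv2.imwrite("pics/t30.png",f["img"])
d=cv2.absdiff(f["img"],cv2.imread("pics/top0.png")).max(2)
for n,(r0,r1,c0,c1) in dict(tub=(215,265,138,195),hammer=(200,320,468,528),bin=(330,420,450,530)).items(): print(n,d[r0:r1,c0:c1].mean(),(d[r0:r1,c0:c1]>60).sum())
```

```text
23.7 [ 0.39363863 -0.07909167  0.26876815] [ 0.44629467  0.75723264 -0.42597447] 0.06452540641275964
tub 6.108771929824561 0
hammer 5.5129166666666665 0
bin 4.983888888888889 0
```

View pics/s30.png

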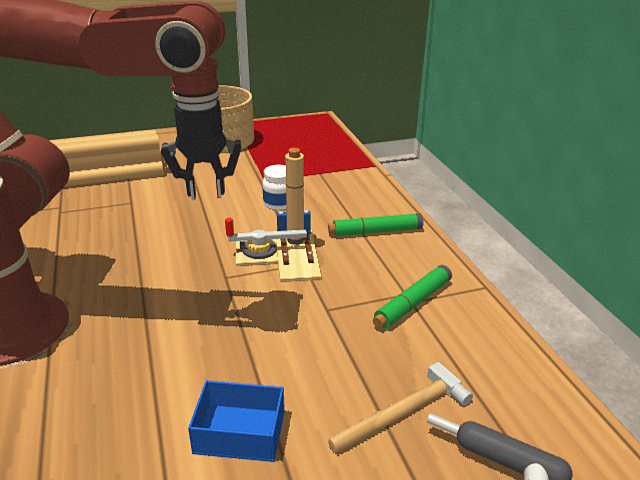

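View pics/t30.png

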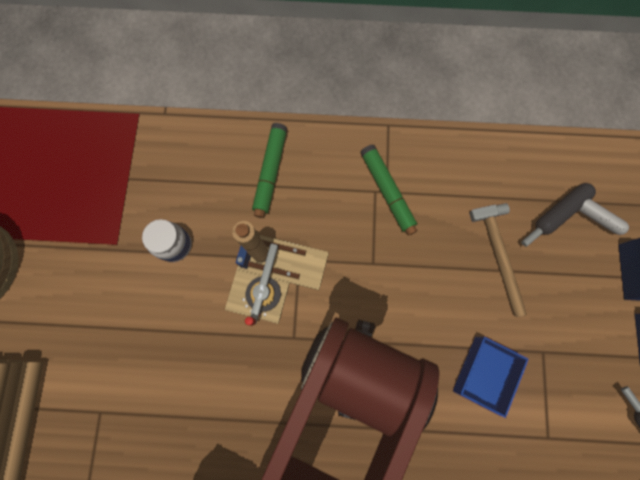

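Everything is in place: the leg is upright at (245,232) in the top view, the gate is square across the rails, and the bystanders haven't moved.

```bash
python3 -c "
from plant import workorder
print(workorder.job_done())"
```

```text
the job is handed in; nothing more can be done
None
```

The leg stands upright on its foot against the blue stop, with the gate arm behind it in the third notch. I handed the job in at about 24 s, with the robot touching nothing.

**What I did:**
- I gripped the leg at the overhanging end and slid it about 28 mm until the foot met the stop. I then lifted it through 90° with the foot held in the corner, and let go.
- I turned the lever by the knob in three 20° clicks. After each click I paused for at least half a second and opened the fingers so the detent could settle.

**A correction after the third click:** a close wrist-camera look showed the released leg standing about 1.5 mm short of the stop. I turned the lever about 3° past the third notch so the gate nudged the leg home, then brought it back and released it. So the leg was not quite touching the stop when the gate closed, and the lever went slightly past its notch for a moment.

**Last checks:**
- **Leg:** in the repeat close view no gap shows between leg and stop.
- **Lever:** the tool pose put it at about 60°, the third notch, and the pictures show the gate square across the rails.
- **Bystanders:** the tub, bin and hammer are unchanged from the first top picture.
- **Forces:** the highest reading was about 20 N.

**Disagreement:** positions from the different cameras and the arm differed by 2–3 mm, so I relied on the close views and contact forces for the fine positions.

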